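# Make the bench slicer safe and put its accessories away

## Task

Make the bench slicer safe and tidy for storage: lift the thickness lever, swing it round and let it drop fully into the notch marked with the red dot, which raises the table to cover the blade; only after that, and with the deck clear, set the food guard flat on the front of the deck and slide it fully home under the bridge, toe first. Put every slicer accessory left on the deck or the worktop (four to six of cassettes, comb, cutter, pusher and brush) flat into its own cut-out of the storage tray, and leave the fruit and the honey jar alone.

Things in the scene. Friction and masses are not known exactly. Their poses are not given: they have to be found in the camera images.
- lever_swing (a joint): swing of the slicer's thickness lever about its upright pivot (at x = 30, y = -66 mm of the slicer), rad: 0 in the notch with a red dot (table closed); 0.42, 0.84, 1.26 at one, two, three dark dots (it starts at or between these). It grows clockwise seen from above; 0.05 rad of play in the red notch, little friction while lifted
- lever_lift (a joint): how far the lever is lifted on its pivot, m: 0 fully dropped in a notch, at most 0.018. A spring presses it down with 2.5 to 4 N. The dark-dotted positions are separated by low clicks, but the red notch lies between teeth 8 mm high: lift the lever 10 to 14 mm to swing it over them
- lever_knob (a point): on the lever's teal upright knob, a cylinder 20 mm in diameter and 36 mm high (from 21 mm below this point to 15 mm above it), 85 mm from the pivot at the end of a steel bar (its top 21 mm below this point). Hold it from above; it may turn in the grip
- red_notch (a point): where lever_knob stands when the lever is down in the red-dotted notch
- slicer: bench slicer for fruit and vegetables, 300 (x) x 100 (y) mm, fixed; pale body, steel deck 70 mm above the worktop between two rails (80 mm apart, 8 mm above the deck), lever on a half-round housing at its -y side. Origin: centre of its underside; +x runs along the deck from the open front end to the teal bridge, z up
- deck_front (a point): point on the closed front table, midway between the rails: set the guard down with its origin here and its x axis along the slicer's. The front table ends at the blade, 90 mm further on along +x; it is linked to the lever: flush with the deck at the red notch, 2 to 6 mm lower at the dotted ones, so that the blade then stands up as a step
- park (a point): point on the deck where the guard's origin is when the guard is fully home, its toe under the bridge and against the end stop. The teal bridge spans the deck from 7 to 47 mm beyond this point along +x; its underside is 20 mm and its top 27 mm above the deck; the stop stands 40 mm beyond this point
- guard: food guard, a pale plate 80 (x) x 74 (y) mm, 14 mm thick, 120 g, loose, with a teal finger bar 34 (x) x 18 (y) mm centred at x = -22 mm, from z = 14 to 46 mm: pinch it across y. Its bare end, the toe (x = 0 to 40 mm), goes under the bridge. 3 mm to spare to each rail. Origin: centre of the plate's underside; lies on the worktop at the start
- tray: storage tray, fixed, 212 (x) x 279 (y) x 21 mm; dark foam (top at z = 18 mm) with six cut-outs 12 mm deep, yellow floors at z = 6 mm, 2 mm wider all round than the one accessory that fits. Origin: centre of its underside. An accessory goes in with its axes along the tray's (a half turn does too, except for the T-shaped comb) and its plate stands 2 mm proud
- round_pusher: pale disc of 68 mm diameter, 14 mm thick; a teal finger rib 14 (x) x 40 (y) mm stands on it over the origin from z = 14 to 38 mm: pinch it across x. 60 g, loose, lies flat on the slicer's rear deck, in the guard's way, at the start. Origin: centre of the rib, at the underside. May be absent
- slicing_cassette: pale plate 50 (x) x 100 (y) mm, 14 mm thick, with steel blade strips; a teal finger rib 14 (x) x 40 (y) mm stands on it over the origin from z = 14 to 38 mm: pinch it across x. 60 g, loose, lies flat on the worktop at the start. Origin: centre of the rib, at the underside. May be absent
- crinkle_cassette: pale square plate 60 x 60 mm, 14 mm thick, with round steel bars; a teal finger rib 14 (x) x 40 (y) mm stands on it over the origin from z = 14 to 38 mm: pinch it across x. 60 g, loose, lies flat on the worktop at the start. Origin: centre of the rib, at the underside. May be absent
- julienne_comb: pale T-shaped plate 14 mm thick with a row of steel teeth: bar 34 (x) x 90 (y) mm centred at x = +10 mm, stem 36 (x) x 34 (y) mm on its -x side centred at x = -25 mm; a teal finger rib 14 (x) x 40 (y) mm stands on it over the origin from z = 14 to 38 mm: pinch it across x. 60 g, loose, lies flat on the worktop at the start. Origin: centre of the rib, at the underside. May be absent
- quartering_cutter: pale cross-shaped plate 14 mm thick with a cross of two upright blades, two arms 30 mm wide and 80 mm long along x and y; a teal finger rib 14 (x) x 40 (y) mm stands on it over the origin from z = 14 to 38 mm: pinch it across x. 60 g, loose, lies flat on the worktop at the start. Origin: centre of the rib, at the underside. May be absent
- cleaning_brush: brush lying on its bristles, 30 (x) x 120 (y) mm, 14 mm thick; a teal finger rib 14 (x) x 40 (y) mm stands on it over the origin from z = 14 to 38 mm: pinch it across x. 60 g, loose, lies flat on the worktop at the start. Origin: centre of the rib, at the underside. May be absent
- bay_round_pusher (a point): floor of the tray's round cut-out of 72 mm diameter for the round pusher, at the place of its origin when seated; axes as the tray's
- bay_slicing_cassette (a point): floor of the tray's oblong cut-out 54 x 104 mm for the slicing cassette, at the place of its origin when seated; axes as the tray's
- bay_crinkle_cassette (a point): floor of the tray's square cut-out 64 x 64 mm for the crinkle cassette, at the place of its origin when seated; axes as the tray's
- bay_julienne_comb (a point): floor of the tray's T-shaped cut-out, 2 mm wider all round than the comb for the julienne comb, at the place of its origin when seated; axes as the tray's
- bay_quartering_cutter (a point): floor of the tray's cross-shaped cut-out, 2 mm wider all round than the cutter for the quartering cutter, at the place of its origin when seated; axes as the tray's
- bay_cleaning_brush (a point): floor of the tray's long narrow cut-out 34 x 124 mm for the cleaning brush, at the place of its origin when seated; axes as the tray's
- lemon: lemon, 74 x 51 x 53 mm, behind the work; leave alone
- mandarin: mandarin, 58 mm, behind the work; leave alone
- honey: honey jar with a green lid, 70 mm wide and 101 mm high, behind the work; leave alone
There are look-alikes about, which are no part of the job. Leave any yellow look-alike of the cleaning_brush alone.

How it is judged:
By the outcome, as a careful person would: the job done as asked, in the order asked, and still so for the second after the job is handed in, with the robot touching nothing.
Of round_pusher, slicing_cassette, crinkle_cassette, julienne_comb, quartering_cutter, cleaning_brush only 4 to 6 are there at a start; the rules pass over those that are not, and their reading is None.
At some moment in a run one of guard, crinkle_cassette, quartering_cutter, slicing_cassette, julienne_comb, cleaning_brush may be knocked a few centimetres aside while the robot is not near it.
It also fails if it takes over 210 s, if anything falls off the work surface, if the arm or the gripper's body presses on something with over 40 N, if the wrist force passes 120 N, or if a joint passes its speed limit or range.

## Robot

A 6-joint arm with a two-finger parallel gripper is mounted at the origin on a cart in front of the work surface, level with it; the furniture and walls round the work are solid. World frame = base frame: x ahead of the robot, y to its left, z up, the work surface at z = 0. Lengths are in m, angles in rad, forces in N, time in s.
With the tool pointing down it reaches from about 0.275 to 0.875 m from the base axis. Payload 12.5 kg.
Tool frame: the origin (TCP) lies between the finger pads; the fingertips stand 19 mm ahead of it and the grasp point (between the pads) is the TCP; z points along the fingers, y is the direction in which the jaws open and shut (so a half turn about z gives the same grasp; the last joint's range is limited). The gripper opens to 85 mm and grips with 20 to 120 N. Pads are 22 mm wide; open, the fingers measure 114 mm over their backs; the gripper's body (76 mm by 85 mm) begins 54 mm behind the grasp point. The pads swing forward as they close: fully open they stand 13 mm farther back than shut.
Start: joints at [1.051, 0.351, 1.652, -0, 1.139, -0.085], TCP at [0.232, 0.499, 0.25] pointing down, gripper open.
Joint ranges: [-2.75, 2.75], [-0.79, 2.1], [0.01, 2.65], [-1.57, 4.71], [0.07, 3.14], [-2.87, 2.87]. Speed limits (rad/s): [2.22, 2.22, 2.79, 3.14, 3.14, 3.14].

## Interface

Orientations are given as [roll, pitch, yaw] about the fixed x, y, z axes, in that order (R = Rz(yaw) Ry(pitch) Rx(roll)).
In Python, from workcell import readout, read_camera, close_job gives the robot as it stands. The module is installed in compiled form; this text tells all that it offers.
- The arm moves only by the tool move_arm, never from a script. Its argument "increments" is text: rows parted by semicolons, each of 4 numbers parted by spaces: the shift along the world's x, y, z in m, then the turn about the world's z in rad. In form: x y z turn; .... A call has 1 to 12 rows; each row shifts and turns the commanded pose from where the row before left it; what a row does not reach is not made up. A row lasts 1/8 s, in which the tool goes at most 62.5 mm and 10.7 degrees, less where a joint would pass 70% of its speed; a pose out of reach is approached as far as the arm can. A call with a gripper value outside its range is refused whole. "jaw" is the finger opening in m, from 0 to 0.0854, set as the call begins (left out, the last holds). The fingers move at their own pace and stop on an object; "newtons" is the grip in N (left out, the last holds). Time passes only in rows, so rows that do not move let the fingers close. It gives the time, the measured TCP pose, the force and the opening at its end, in the units of the state.
- readout.state(): the state, without advancing time (a new reading comes with each control period).
- read_camera(name): name is "side" or "top" or "wrist"; returns a dict with "image" (384x512x3 uint8, red, green, blue), "fx", "fy", "cx", "cy" (pixels), "pose" (4x4, takes a point from camera to world coordinates); the wrist camera has in their place "tool_from_camera" (4x4, takes a point from camera to tool coordinates, whose origin is the TCP and whose axes are the flange's). Camera axes: x right, y up, looking along -z (the intrinsics and any distortion apply to the point x, -y, -z); pixel columns grow to the right and rows downward; lengths in m; the calibration is good to about 2 mm. A picture is of the moment at which its call begins: read the wrist's pose just before it. There is no depth.
- close_job(): hands the job in, once; it reports no verdict.
The state is a dict: "time": time; "joint_pos": joint angles; "dq": joint speeds; "joint_torque": joint torques, N m; "position": TCP position; "ee_rot": TCP orientation; "ft_force": force on the tool from outside, world axes, zero at the start; "moment": the same for the moment, N m; "gripper_width": finger opening in m.
Only numpy, scipy, OpenCV 4.12 (cv2) and the standard library are available. Lean on these libraries where they do the work, as an engineer would, in place of code of your own. Each camera call takes 0.05 s, during which the arm holds its last target.

## Working session

There is one attempt and no reset: what is moved stays moved. The work goes in short steps, Python scripts to look and compute and a tool call to move; the robot and the scene stay as the last step left them, time stands still between calls to the robot, and variables do not carry over. Pictures are saved under pics/ and viewed, and the job is handed in when it is done.

Besides the shell and the picture viewer there is one more tool, called after "Emit:" in YAML: its name, and indented under it one key for each argument. move_arm: Moves the arm, as the interface text tells. Its arguments: {"type":"object","properties":{"increments":{"type":"string"},"jaw":{"type":"number"},"newtons":{"type":"number"}},"required":["increments"]}

```bash
mkdir -p pics
cat > h.py <<'E'
import numpy as np, cv2
from workcell import readout, read_camera
def snap(name,fn,scale=1.0):
    st=readout.state(); c=read_camera(name)
    im=c["image"]; cv2.imwrite(f"pics/{fn}.png",cv2.cvtColor(im,cv2.COLOR_RGB2BGR))
    np.savez(f"pics/{fn}.npz",**{k:v for k,v in c.items()},pos=st["position"],rot=st["ee_rot"])
    return c
E
python3 - <<'E'
from h import *
for n in("top","side","wrist"):
    c=snap(n,n+"0"); print(n,{k:(np.round(v,4).tolist() if k!="image" else None) for k,v in c.items()})
print(readout.state())
E
```

```text
top {'image': None, 'fx': 453.55, 'fy': 453.55, 'cx': 263.0549, 'cy': 191.7704, 'pose': [[0.0251, 0.9855, -0.1675, 0.3303], [-0.9996, 0.0224, -0.0183, -0.0101], [-0.0143, 0.1679, 0.9857, 1.4313], [0.0, 0.0, 0.0, 1.0]]}
side {'image': None, 'fx': 368.3514, 'fy': 368.3514, 'cx': 251.6826, 'cy': 197.9985, 'pose': [[0.8816, 0.4092, -0.2351, 0.3165], [-0.4718, 0.7739, -0.4225, -0.4534], [0.0091, 0.4834, 0.8753, 1.0395], [0.0, 0.0, 0.0, 1.0]]}
wrist {'image': None, 'fx': 319.4369, 'fy': 319.4369, 'cx': 257.4711, 'cy': 194.1692, 'tool_from_camera': [[-0.0001, 0.9577, 0.2878, 0.0728], [1.0, 0.0004, -0.001, 0.0003], [-0.0011, 0.2878, -0.9577, -0.1236], [0.0, 0.0, 0.0, 1.0]]}
{'time': 0.15, 'joint_pos': array([ 1.05140691e+00,  3.51152864e-01,  1.65224102e+00,  6.27967721e-06,
        1.13909114e+00, -8.46104851e-02]), 'dq': array([-0.00082067, -0.0021708 , -0.00266919, -0.00097238, -0.00073544,
        0.00052691]), 'joint_torque': array([ 6.83495800e-04, -5.06247175e+01, -2.91506374e+01, -5.62348760e-05,
        3.39026155e-03,  1.48549572e-05]), 'position': array([0.23153638, 0.49864659, 0.24987366]), 'ee_rot': array([-3.14070396e+00, -8.10946721e-05,  2.70681106e+00]), 'ft_force': array([-0.10753336,  1.25449188, -0.58272748]), 'moment': array([ 0.00143212,  0.02332745, -0.01439371]), 'gripper_width': 0.08539976828828302}
```

Run:
```python
import cv2
for n in("top0","side0"):
    cv2.imwrite(f"pics/{n}b.png",cv2.resize(cv2.imread(f"pics/{n}.png"),(800,600),interpolation=cv2.INTER_CUBIC))
```

```text
(no output)
```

View pics/top0b.png

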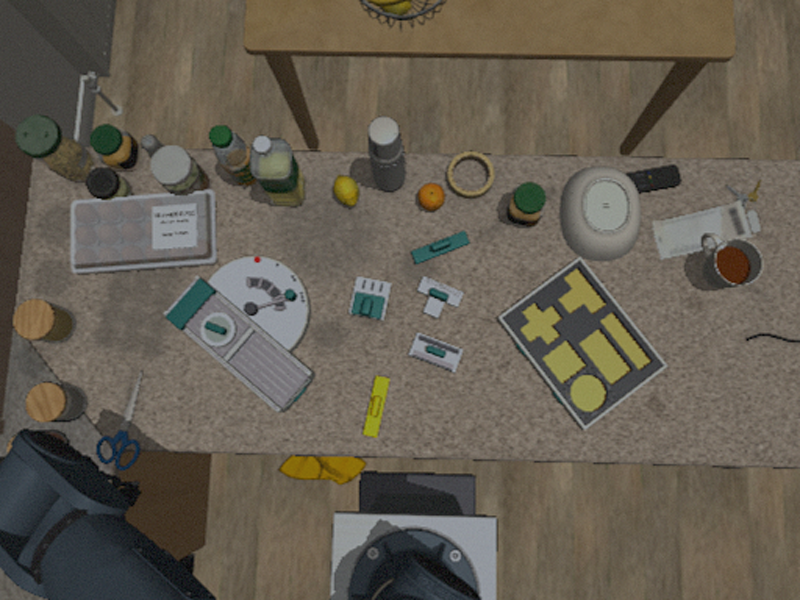

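View pics/side0b.png

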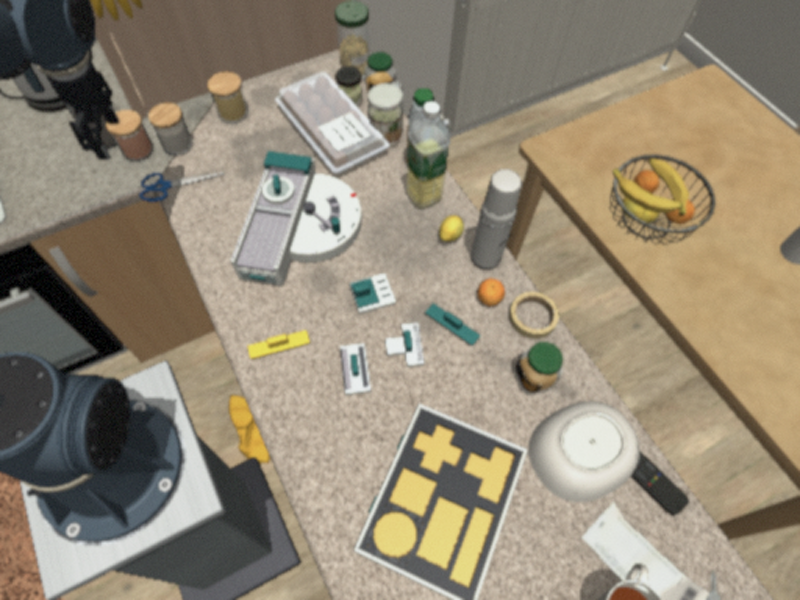

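View pics/wrist0.png

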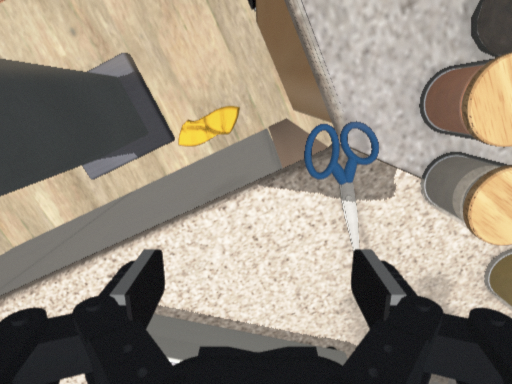

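Run:
```python
import cv2
a=cv2.imread("pics/top0.png")
cv2.imwrite("pics/c1.png",cv2.resize(a[150:280,95:305],(800,495),interpolation=cv2.INTER_CUBIC))
cv2.imwrite("pics/c2.png",cv2.resize(a[150:280,300:450],(692,600),interpolation=cv2.INTER_CUBIC))
a=cv2.imread("pics/side0.png")
cv2.imwrite("pics/c3.png",cv2.resize(a[90:260,140:320],(635,600),interpolation=cv2.INTER_CUBIC))
```

```text
(no output)
```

View pics/c1.png

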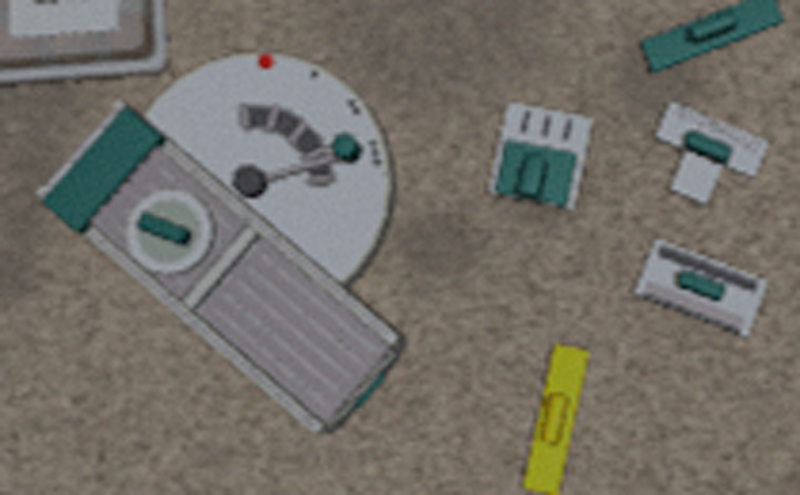

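View pics/c3.png

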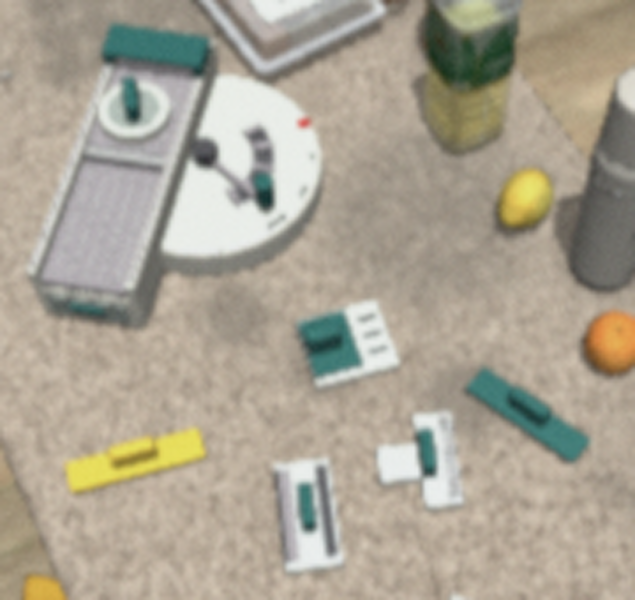

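```bash
cat >> h.py <<'E'
from scipy.spatial.transform import Rotation as R
def load(fn):
    d=dict(np.load(f"pics/{fn}.npz"))
    if "pose" not in d:
        T=np.eye(4); T[:3,:3]=R.from_euler("xyz",d["rot"]).as_matrix(); T[:3,3]=d["pos"]; d["pose"]=T@d["tool_from_camera"]
    return d
def ray(d,uv):
    uv=np.atleast_2d(np.asarray(uv,float)); 
    r=np.c_[(uv[:,0]-d["cx"])/d["fx"],-(uv[:,1]-d["cy"])/d["fy"],-np.ones(len(uv))]
    return d["pose"][:3,3], r@d["pose"][:3,:3].T
def onz(d,uv,z):
    o,r=ray(d,uv); return o+r*((z-o[2])/r[:,2])[:,None]
def tri(d1,u1,d2,u2):
    o1,r1=ray(d1,u1);o2,r2=ray(d2,u2);r1=r1[0]/np.linalg.norm(r1[0]);r2=r2[0]/np.linalg.norm(r2[0])
    A=np.c_[r1,-r2];s=np.linalg.lstsq(A,o2-o1,rcond=None)[0]
    p,q=o1+s[0]*r1,o2+s[1]*r2
    return (p+q)/2,np.linalg.norm(p-q)
E
python3 - <<'E'
from h import *
t=load("top0");s=load("side0")
k=800/210
f=lambda x,y:(95+x/k,150+y/k)
g=lambda x,y:(140+x*180/635,90+y*170/600)
for n,a,b in [("knob",f(346,146),g(262,182)),("pivot",f(250,180),g(205,152)),("reddot",f(265,61),g(304,123)),("pusherrib",f(165,228),g(132,98)),
 ("bridgeFR",f(160,140),g(206,68)),("bridgeFL",f(82,232),g(104,62)),("guardrib",f(532,175),g(325,337)),("slicrib",f(702,285),g(306,505)),("combrib",f(707,147),g(427,452)),("brushrib",f(712,26),g(530,404)),("frontR",f(402,340),g(150,300)),("frontL",f(322,432),g(38,275))]:
    p,e=tri(t,a,s,b); print(n,np.round(p,4),round(e,4))
for n,u in [("traycorner",(580,260)),("r",(664,364)),("b",(586,427)),("l",(500,318))]:
    print(n,np.round(onz(t,(u[0]*.64,u[1]*.64),0.02),4))
E
```

```text
knob [0.5648 0.249  0.0828] 0.0001
pivot [0.5407 0.3323 0.0485] 0.0002
reddot [0.6435 0.3287 0.0376] 0.0019
pusherrib [0.4947 0.3845 0.097 ] 0.0013
bridgeFR [0.5703 0.3962 0.0859] 0.0093
bridgeFL [0.4919 0.4557 0.0785] 0.0007
guardrib [0.5541 0.1047 0.0273] 0.001
slicrib [ 0.4658 -0.0368  0.0307] 0.0
combrib [ 0.5809 -0.0389  0.0252] 0.0005
brushrib [ 0.6833 -0.0412  0.0273] 0.0006
frontR [0.4211 0.2016 0.0486] 0.0135
frontL [0.3439 0.2579 0.0701] 0.0077
traycorner [[ 0.6596 -0.3252  0.02  ]]
r [[ 0.4523 -0.4878  0.02  ]]
b [[ 0.3256 -0.332   0.02  ]]
l [[ 0.5368 -0.1634  0.02  ]]
```

Emit:
move_arm:
  increments: "0.04 -0.03 0.01 0; 0.045 -0.03 0.01 0;0.045 -0.03 0.01 0;0.045 -0.03 0.01 0;0.045 -0.03 0.01 0;0.03 -0.03 0 0;0 0 0 0;0 0 0 0"

```text
time: 1.15
position: [0.4813, 0.319, 0.3]
ee_rot: [-3.141, -0.001, 2.707]
ft_force: [0.2, 0.6, 0.6]
gripper_width: 0.0855
```

Run:
```python
from h import *
c=snap("wrist","w1"); print(readout.state()["position"],readout.state()["ee_rot"])
cv2.imwrite("pics/w1b.png",cv2.resize(cv2.imread("pics/w1.png"),(800,600),interpolation=cv2.INTER_CUBIC))
```

```text
[0.48099875 0.31934609 0.30010244] [-3.14128920e+00 -4.84141137e-04  2.70744155e+00]
```

View pics/w1b.png

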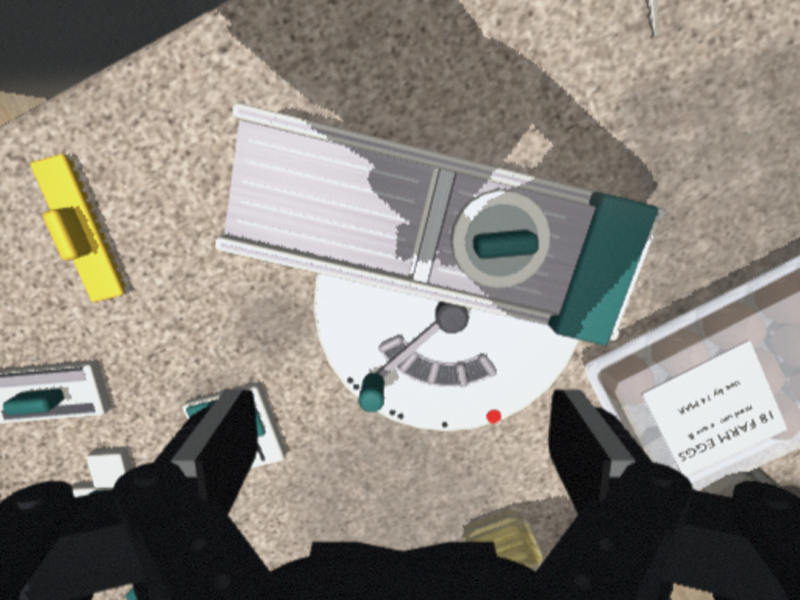

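Run:
```python
import cv2
a=cv2.imread("pics/w1.png")
cv2.imwrite("pics/c4.png",cv2.resize(a[55:225,130:285],(547,600),interpolation=cv2.INTER_CUBIC))
cv2.imwrite("pics/c5.png",cv2.resize(a[100:280,260:440],(600,600),interpolation=cv2.INTER_CUBIC))
```

```text
(no output)
```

View pics/c4.png

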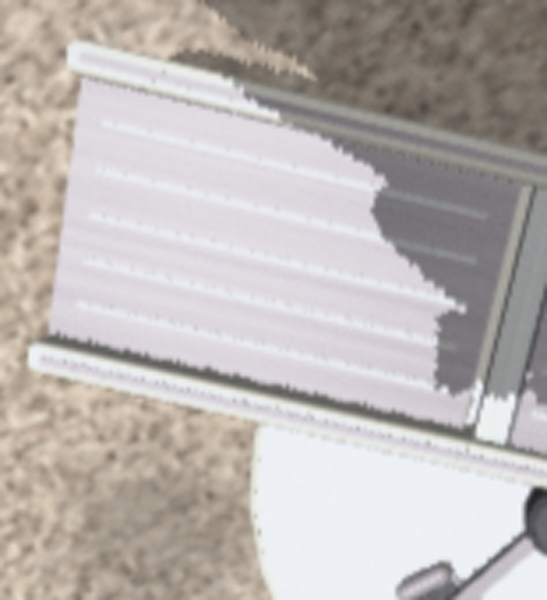

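View pics/c5.png

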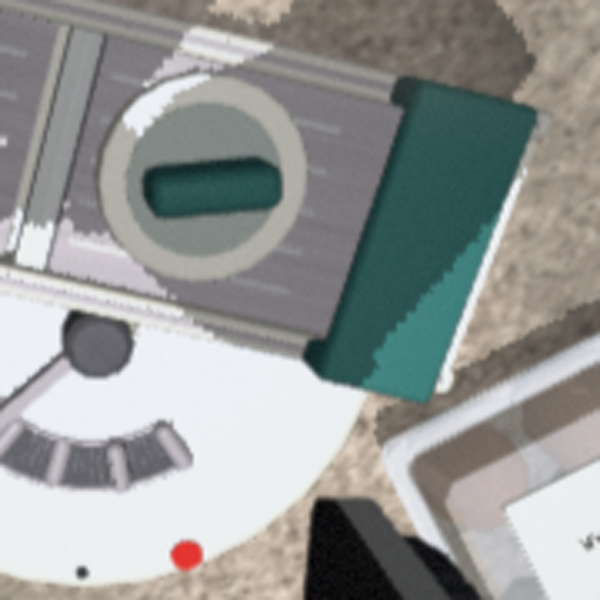

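Run:
```python
from h import *
d=load("w1")
k=155/547
F=lambda x,y:(130+x*k-.0,55+y*k)
G=lambda x,y:(260+x*.3,100+y*.3)
def P(n,u,z): 
    p=onz(d,u,z)[0]; print(n,np.round(p,4)); return p
a=P("upF",F(70,43),.078); b=P("loF",F(32,365),.078)
a2=P("upR",G(395,78),.078); b2=P("loR",G(305,358),.078)
c=[P("br",G(*u),.097) for u in[(405,78),(538,112),(428,402),(315,370)]]
for v in(a2-a,b2-b,c[1]-c[0],c[2]-c[3],b-a,c[3]-c[0]):print(np.linalg.norm(v[:2]),np.degrees(np.arctan2(v[1],v[0])))
P("pivot",G(97,342),.05);P("red",G(187,555),.04);P("rib",G(213,186),.108);
P("disc",G(202,176),.084)
```

```text
upF [0.3424 0.2644 0.078 ]
loF [0.418  0.2063 0.078 ]
upR [0.4926 0.4557 0.078 ]
loR [0.5692 0.3973 0.078 ]
br [0.4896 0.4526 0.097 ]
br [0.5162 0.486  0.097 ]
br [0.5922 0.4261 0.097 ]
br [0.566  0.3963 0.097 ]
0.2432648106622009 51.87568277169507
0.2436172008050178 51.6347472827714
0.0426611213057869 51.39142531651225
0.03970114048583048 48.74910815034454
0.095287824832271 -37.51117322955893
0.09493774463381145 -36.42124023737657
pivot [0.5433 0.3337 0.05  ]
red [0.6452 0.3304 0.04  ]
rib [0.493 0.387 0.108]
disc [0.4944 0.3878 0.084 ]
```

Run:
```python
import cv2
a=cv2.imread("pics/w1.png")
cv2.imwrite("pics/c6.png",cv2.resize(a[180:280,210:350],(800,571),interpolation=cv2.INTER_CUBIC))
```

```text
(no output)
```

View pics/c6.png

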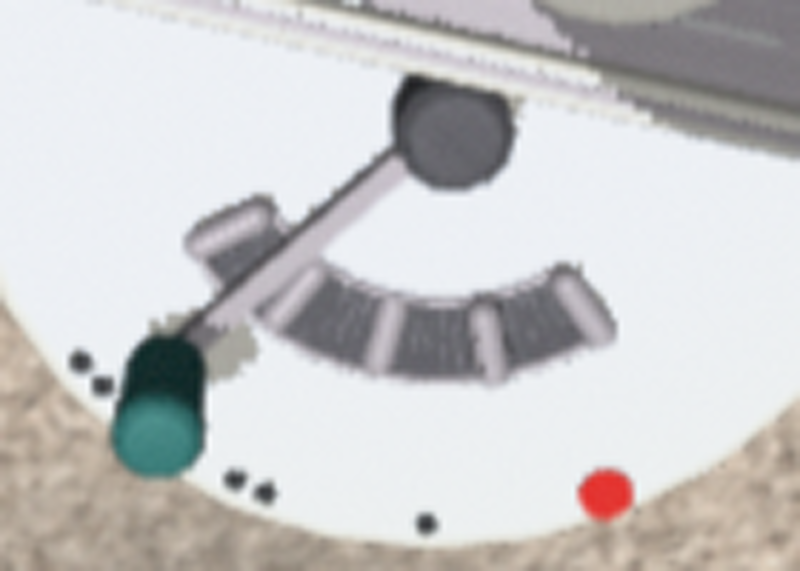

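Run:
```python
from h import *
t=load("top0");d=load("w1");s=load("side0")
k=800/210
f=lambda x,y:(95+x/k,150+y/k)
W=lambda x,y:(210+x*.175,180+y*.175)
g=lambda x,y:(140+x*180/635,90+y*170/600)
for n,a,b,c in[("knobtop",f(346,145),W(157,437),g(263,178)),("red",f(265,61),W(607,495),g(304,123)),("pivottop",f(249,178),W(455,140),g(205,150))]:
    for q in (tri(t,a,d,b),tri(s,c,d,b)): print(n,np.round(q[0],4),q[1])
piv=onz(d,W(455,140),.055)[0]
for z in (.08,.085):print("knob",onz(d,W(157,437),z))
for z in(.035,.04,.045):
  ps=[onz(d,W(*u),z)[0] for u in[(607,495),(427,523),(250,486),(91,373)]]
  for nm,pv in(("meas",piv),):
    print(z,[round(float(np.arctan2(*(p-pv)[[1,0]])),3) for p in ps],[round(float(np.linalg.norm((p-pv)[:2])),3) for p in ps])
```

```text
knobtop [0.5681 0.251  0.0782] 0.0040788905272579465
knobtop [0.5679 0.2531 0.0824] 0.0004344192229987376
red [0.6427 0.3292 0.0422] 0.0036721613226107547
red [0.6459 0.33   0.0369] 0.002510087550039657
pivottop [0.5429 0.3327 0.0546] 0.003148468968883852
pivottop [0.5431 0.3331 0.0514] 0.0043033985650787485
knob [[0.56924607 0.25238771 0.08      ]]
knob [[0.56700747 0.25380714 0.085     ]]
0.035 [-0.032, -0.452, -0.876, -1.338] [0.104, 0.104, 0.103, 0.103]
0.04 [-0.03, -0.458, -0.887, -1.353] [0.101, 0.101, 0.101, 0.101]
0.045 [-0.028, -0.463, -0.899, -1.369] [0.098, 0.098, 0.098, 0.1]
```

Emit:
move_arm:
  increments: "0.0145 -0.011 -0.025 -0.14; 0.0145 -0.011 -0.025 -0.14;0.0145 -0.011 -0.025 -0.14;0.0145 -0.011 -0.025 -0.14;0.0145 -0.011 -0.025 -0.14;0.0145 -0.012 -0.025 -0.137;0 0 0 0;0 0 0 0"
  jaw: 0.05

```text
time: 2.2
position: [0.5683, 0.2529, 0.1512]
ee_rot: [3.141, -0.0, 1.873]
ft_force: [0.4, 0.2, -0.3]
gripper_width: 0.05
```

Run:
```python
from h import *
c=snap("wrist","w2"); print(readout.state()["position"],readout.state()["ee_rot"])
cv2.imwrite("pics/w2b.png",cv2.resize(cv2.imread("pics/w2.png"),(800,600),interpolation=cv2.INTER_CUBIC))
t=load("top0")
print(onz(t,(285*.64,200*.64),0),onz(t,(262*.64,145*.64),.25))
```

```text
[0.56836795 0.25290925 0.15151124] [ 3.14020703e+00 -2.00336461e-04  1.87311177e+00]
[[0.78017065 0.28704389 0.        ]] [[0.80136949 0.28131643 0.25      ]]
```

View pics/w2b.png

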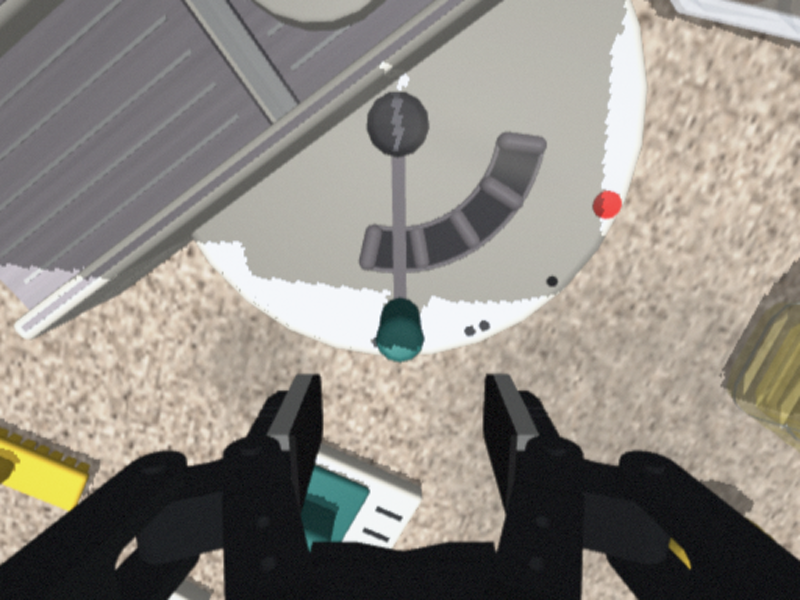

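Run:
```python
from h import *
d=load("w2");w=load("w1")
k=.64
for z in (.078,.083,.088):print(z,onz(d,(401*k,345*k),z))
print(tri(d,(401*k,345*k),w,(237.5,256.5)))
print("piv",tri(d,(398*k,120*k),w,(210+455*.175,180+140*.175)),"red",onz(d,(607*k,205*k),.037),tri(d,(607*k,205*k),w,(210+607*.175,180+495*.175)))
```

```text
0.078 [[0.56963961 0.24901873 0.078     ]]
0.083 [[0.56906228 0.25089547 0.083     ]]
0.088 [[0.56848494 0.25277221 0.088     ]]
(array([0.56881402, 0.25181527, 0.08215547]), np.float64(0.002390824496722839))
piv (array([0.54152646, 0.33433987, 0.06288193]), np.float64(0.0009920535451092192)) red [[0.64584511 0.3296624  0.037     ]] (array([0.6441639 , 0.33004654, 0.04168179]), np.float64(0.0011410594224235437))
```

Emit:
move_arm:
  increments: "0 -0.001 -0.03 0;0 0 -0.03 0;0 0 -0.021 0;0 0 0 0"

```text
time: 2.75
position: [0.568, 0.251, 0.0687]
ee_rot: [-3.14, 0.0, 1.871]
ft_force: [0.4, 1.2, -0.3]
gripper_width: 0.0497
```

Emit:
move_arm:
  increments: "0 0 0 0;0 0 0 0;0 0 0 0;0 0 0 0;0 0 0 0"
  jaw: 0.01
  newtons: 40

```text
time: 3.38
position: [0.5692, 0.2509, 0.07]
ee_rot: [3.14, -0.0, 1.87]
ft_force: [0.2, -1.2, 6.7]
gripper_width: 0.0179
```

Emit:
move_arm:
  increments: "0 0 0.006 0;0 0 0.006 0;0 0 0 0;0 0 0 0"

```text
time: 3.88
position: [0.5685, 0.2509, 0.0811]
ee_rot: [-3.141, -0.0, 1.87]
ft_force: [1.0, 4.4, -4.0]
gripper_width: 0.0184
```

Run:
```python
import numpy as np
a=np.linspace(-1.269,-0.034,13);p=np.c_[.5425+.0855*np.cos(a),.333+.0855*np.sin(a)]
p[0]=[.5685,.251]
print("; ".join(f"{x:.4f} {y:.4f} 0 {1.235/12:.3f}" for x,y in np.diff(p,axis=0)),p[-1])
```

```text
0.0077 0.0034 0 0.103; 0.0079 0.0039 0 0.103; 0.0075 0.0047 0 0.103; 0.0069 0.0054 0 0.103; 0.0063 0.0061 0 0.103; 0.0057 0.0067 0 0.103; 0.0050 0.0073 0 0.103; 0.0042 0.0077 0 0.103; 0.0034 0.0081 0 0.103; 0.0025 0.0084 0 0.103; 0.0016 0.0086 0 0.103; 0.0008 0.0088 0 0.103 [0.62795059 0.33009356]
```

Emit:
move_arm:
  increments: "0.0077 0.0034 0 0.103; 0.0079 0.0039 0 0.103; 0.0075 0.0047 0 0.103; 0.0069 0.0054 0 0.103; 0.0063 0.0061 0 0.103; 0.0057 0.0067 0 0.103; 0.0050 0.0073 0 0.103; 0.0042 0.0077 0 0.103; 0.0034 0.0081 0 0.103; 0.0025 0.0084 0 0.103; 0.0016 0.0086 0 0.103; 0.0008 0.0088 0 0.103"

```text
time: 5.38
position: [0.6277, 0.3304, 0.0807]
ee_rot: [3.141, -0.001, 3.109]
ft_force: [-1.1, 4.5, -3.8]
gripper_width: 0.0182
```

Emit:
move_arm:
  increments: "0 0 0 0;0 0 0 0;0 0 0 0"

```text
time: 5.75
position: [0.6278, 0.3298, 0.0811]
ee_rot: [3.142, -0.001, 3.104]
ft_force: [-1.7, 4.2, -3.9]
gripper_width: 0.0182
```

Run:
```python
from h import *
c=snap("wrist","w3"); print(readout.state()["position"],readout.state()["ee_rot"])
cv2.imwrite("pics/w3b.png",cv2.resize(cv2.imread("pics/w3.png"),(800,600),interpolation=cv2.INTER_CUBIC))
```

```text
[0.62778798 0.32982952 0.08105756] [ 3.14152667e+00 -9.56323212e-04  3.10455047e+00]
```

View pics/w3b.png

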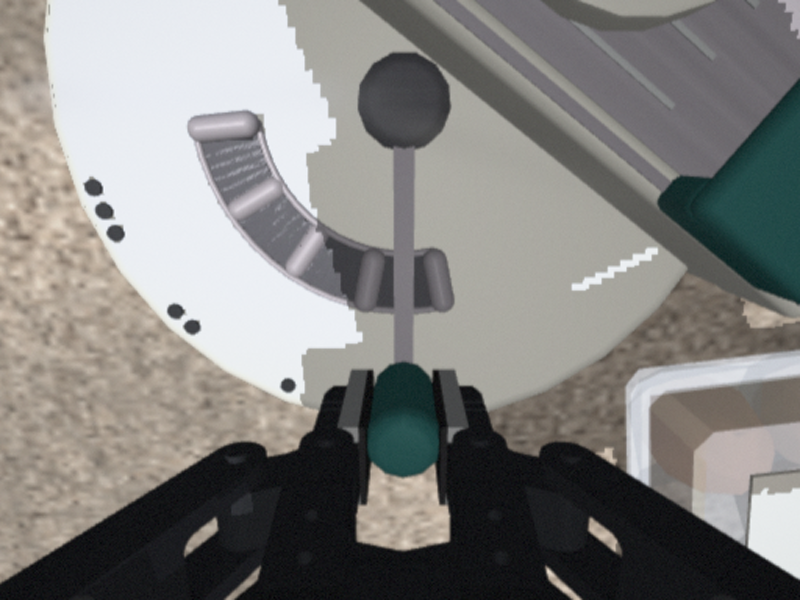

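Emit:
move_arm:
  increments: "0 0 -0.006 0;0 0 -0.006 0;0 0 -0.001 0;0 0 0 0"

```text
time: 6.3
position: [0.6284, 0.3299, 0.0696]
ee_rot: [3.141, 0.001, 3.105]
ft_force: [-3.2, 2.6, 6.5]
gripper_width: 0.0185
```

Emit:
move_arm:
  increments: "0 0 0 0;0 0 0 0;0 0 0 0;0 0 0.04 0;0 0 0.04 0;0 0 0 0;0 0 0 0"
  jaw: 0.05

```text
time: 7.18
position: [0.6278, 0.3297, 0.1475]
ee_rot: [-3.141, -0.001, 3.106]
ft_force: [0.4, 0.1, -0.5]
gripper_width: 0.0498
```

Run:
```python
from h import *
c=snap("wrist","w4"); print(readout.state()["position"],readout.state()["ee_rot"])
cv2.imwrite("pics/w4b.png",cv2.resize(cv2.imread("pics/w4.png"),(800,600),interpolation=cv2.INTER_CUBIC))
```

```text
[0.62760422 0.32960889 0.14693572] [-3.14062257e+00 -1.79778929e-03  3.10575450e+00]
```

View pics/w4b.png

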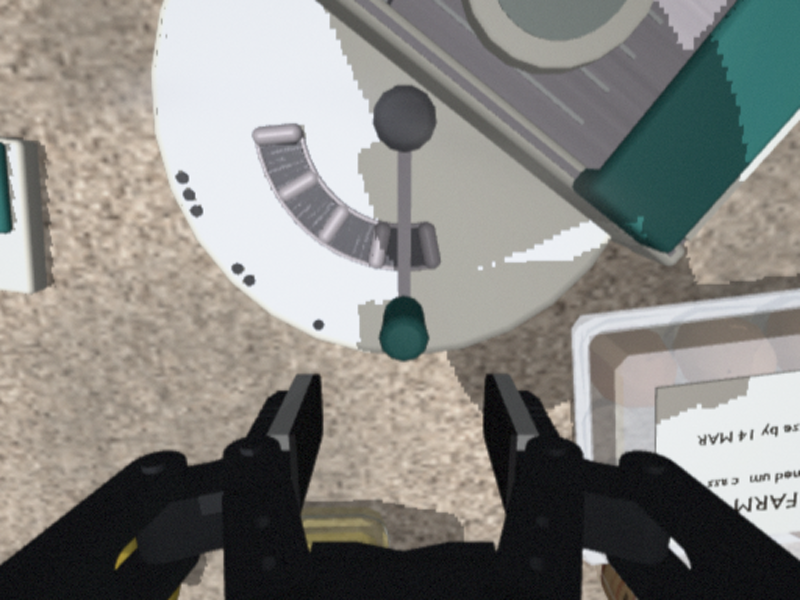

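```bash
cat >> h.py <<'E'
def teal(im): 
    h=cv2.cvtColor(im,cv2.COLOR_RGB2HSV); return cv2.inRange(h,(78,90,20),(100,255,255))
def yellow(im):
    h=cv2.cvtColor(im,cv2.COLOR_RGB2HSV); return cv2.inRange(h,(20,60,80),(35,255,255))
def ang(p,q): 
    v=q-p; return float(np.arctan2(v[1],v[0]))
E
python3 - <<'E'
from h import *
d=load("w1")
G=lambda x,y:(260+x*.3,100+y*.3)
a,b=onz(d,G(150,190),.105)[0],onz(d,G(280,178),.105)[0]
print(a,b,ang(a,b),np.linalg.norm(a-b))
E
```

```text
[0.48689025 0.36968697 0.105     ] [0.5000147 0.4065611 0.105    ] 1.2288524554955844 0.039140163982714665
```

Emit:
move_arm:
  increments: "-0.013 0.0055 0.008 -0.171;-0.013 0.0055 0.008 -0.171;-0.013 0.0055 0.008 -0.171;-0.013 0.0055 0.008 -0.171;-0.013 0.0055 0.008 -0.171;-0.013 0.0055 0.008 -0.171;-0.013 0.0055 0.008 -0.171;-0.013 0.0055 0.007 -0.171;-0.013 0.0055 0 -0.171;-0.013 0.0055 0 -0.171;-0.0045 0.0025 0 -0.167;0 0 0 0"
  jaw: 0.04

```text
time: 8.72
position: [0.4931, 0.3873, 0.2102]
ee_rot: [-3.141, 0.002, 1.23]
ft_force: [0.1, -0.1, -0.4]
gripper_width: 0.0403
```

Run:
```python
from h import *
c=snap("wrist","w5"); print(readout.state()["position"],readout.state()["ee_rot"])
cv2.imwrite("pics/w5b.png",cv2.resize(cv2.imread("pics/w5.png"),(800,600),interpolation=cv2.INTER_CUBIC))
```

```text
[0.49346323 0.38723093 0.21034682] [-3.14073356e+00  1.25923383e-03  1.23259673e+00]
```

View pics/w5b.png

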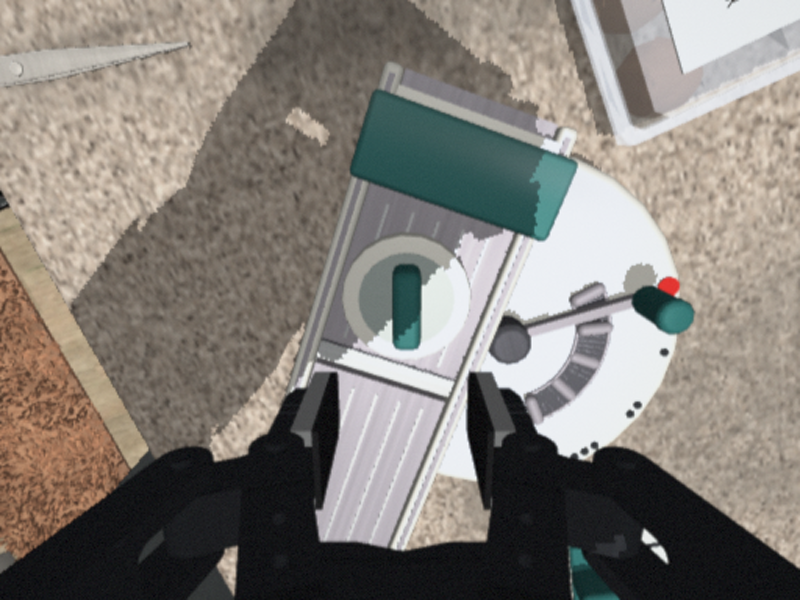

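Run:
```python
from h import *
d=load("w5");k=.64
im=d["image"];m=teal(im);n,l,s,c=cv2.connectedComponentsWithStats(m)
for i in range(1,n):
    if s[i,4]>300: print(i,s[i],c[i])
i=l[int(307*k),int(406*k)];pts=np.argwhere(l==i)[:,::-1].astype(np.float32);r=cv2.minAreaRect(pts);print(r)
for z in(.1,.108):print(onz(d,r[0],z), onz(d,(406*k,309*k),z))
b=cv2.boxPoints(r);print(b);q=onz(d,b,.104);print(q, [ang(q[i],q[i+1]) for i in range(3)])
```

```text
1 [ 224   58  138   95 5756] [285.31810285 107.64367616]
28 [252 170  17  53 869] [259.89413119 196.01956272]
29 [405 184  39  29 717] [424.38633194 197.89679219]
48 [365 350  32  34 569] [375.98066784 370.58523726]
((260.0, 196.0), (52.0, 16.0), 90.0)
[[0.49596241 0.38837149 0.1       ]] [[0.49537853 0.38708089 0.1       ]]
[[0.49673194 0.39070994 0.108     ]] [[0.49616805 0.38946353 0.108     ]]
[[252. 170.]
 [268. 170.]
 [268. 222.]
 [252. 222.]]
[[0.49743577 0.41033825 0.104     ]
 [0.50850822 0.40641953 0.104     ]
 [0.49520381 0.36769684 0.104     ]
 [0.48357249 0.37181022 0.104     ]] [-0.3401594941900625, -1.9017421521020244, 2.801673162865643]
```

Run:
```python
from h import *
d=load("w5");k=.64
e=onz(d,[(343*k,298*k),(470*k,298*k),(406*k,235*k),(406*k,360*k)],.084);print(e,(e[0]+e[1])/2,(e[2]+e[3])/2,np.linalg.norm(e[0]-e[1]),np.linalg.norm(e[2]-e[3]))
# rib top: top end at row 265..350 box
cv2.imwrite("pics/c7.png",cv2.resize(cv2.imread("pics/w5.png")[140:240,210:320],(660,600),interpolation=cv2.INTER_CUBIC))
```

```text
[[0.46486146 0.39892127 0.084     ]
 [0.52720168 0.37686456 0.084     ]
 [0.506712   0.41901514 0.084     ]
 [0.48420484 0.355046   0.084     ]] [0.49603157 0.38789292 0.084     ] [0.49545842 0.38703057 0.084     ] 0.06612715471139295 0.06781315222645358
```

View pics/c7.png

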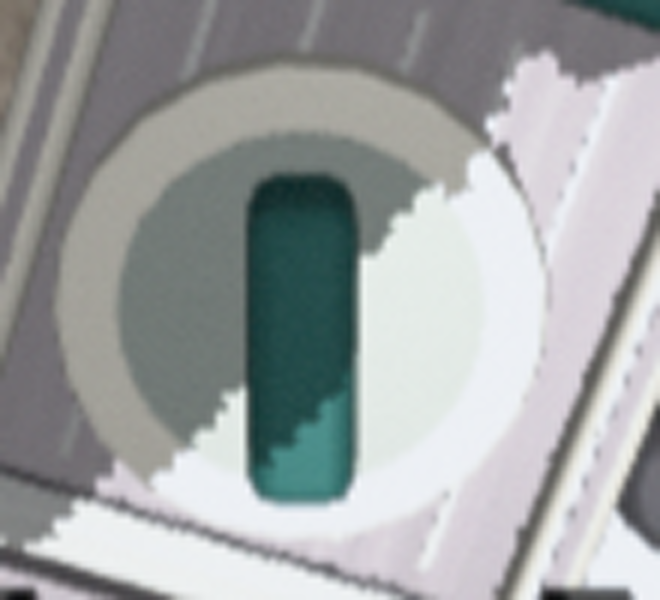

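Emit:
move_arm:
  increments: "0.002 0.0005 -0.04 0;0 0 -0.04 0;0 0 -0.024 0;0 0 0 0"

```text
time: 9.28
position: [0.495, 0.3871, 0.1052]
ee_rot: [-3.139, 0.003, 1.231]
ft_force: [-0.3, 0.9, 0.5]
gripper_width: 0.0399
```

Emit:
move_arm:
  increments: "0 0 0 0;0 0 0 0;0 0 0 0;0 0 0 0"
  jaw: 0.005
  newtons: 40

```text
time: 9.78
position: [0.4963, 0.3883, 0.1087]
ee_rot: [3.14, -0.002, 1.229]
ft_force: [0.2, -1.1, 6.3]
gripper_width: 0.013
```

Emit:
move_arm:
  increments: "0 0 0.02 0;0 0 0.05 0;0 0 0.05 0;0 0 0.05 0;0.01 -0.05 0.03 -0.07;0.01 -0.05 0 -0.07;0.01 -0.05 0 -0.07;0.01 -0.05 0 -0.07;0.01 -0.05 0 -0.07;0.01 -0.05 0 -0.07;0.01 -0.05 0 -0.07;0.01 -0.05 0 -0.07"

```text
time: 11.28
position: [0.5756, -0.0137, 0.3088]
ee_rot: [3.141, -0.001, 0.667]
ft_force: [0.6, -0.3, -1.6]
gripper_width: 0.0133
```

Run:
```python
from h import *
c=snap("wrist","w6"); print(readout.state()["position"],readout.state()["ee_rot"])
cv2.imwrite("pics/w6b.png",cv2.resize(cv2.imread("pics/w6.png"),(800,600),interpolation=cv2.INTER_CUBIC))
```

```text
[ 0.57637836 -0.01866762  0.3086251 ] [3.13884103e+00 1.56816653e-04 6.60590541e-01]
```

View pics/w6b.png

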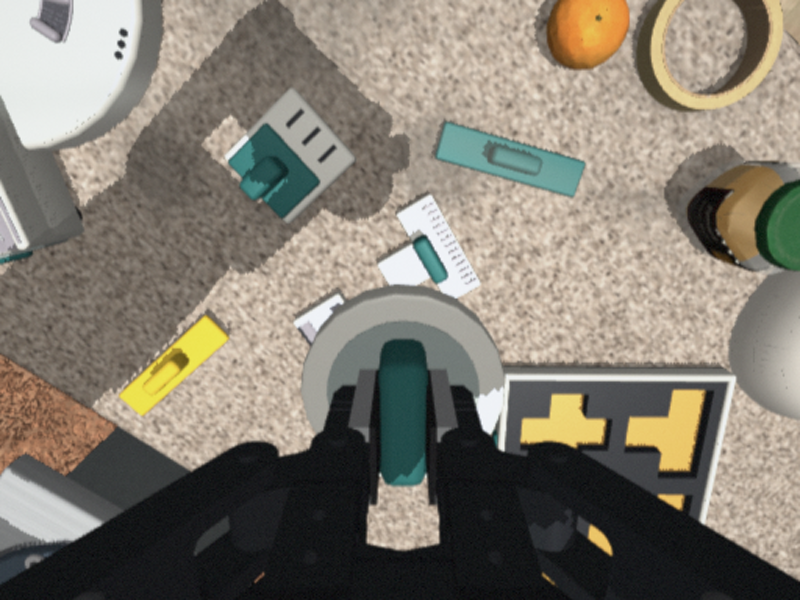

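Emit:
move_arm:
  increments: "-0.019 -0.045 0.006 0;-0.019 -0.045 0.006 0;-0.019 -0.045 0.006 0;-0.019 -0.045 0.006 0;-0.019 -0.045 0.006 0;-0.019 -0.045 0.006 0;-0.019 -0.045 0.006 0;-0.019 -0.045 0.006 0;0 0 0 0;0 0 0 0;0 0 0 0"

```text
time: 12.7
position: [0.424, -0.3711, 0.3557]
ee_rot: [3.141, -0.0, 0.67]
ft_force: [0.1, 0.1, -0.1]
gripper_width: 0.0132
```

Run:
```python
from h import *
c=snap("wrist","w7"); print(readout.state()["position"],readout.state()["ee_rot"])
cv2.imwrite("pics/w7b.png",cv2.resize(cv2.imread("pics/w7.png"),(800,600),interpolation=cv2.INTER_CUBIC))
```

```text
[ 0.42406715 -0.37113893  0.35554723] [ 3.14154415e+00 -1.01327818e-04  6.70163631e-01]
```

View pics/w7b.png

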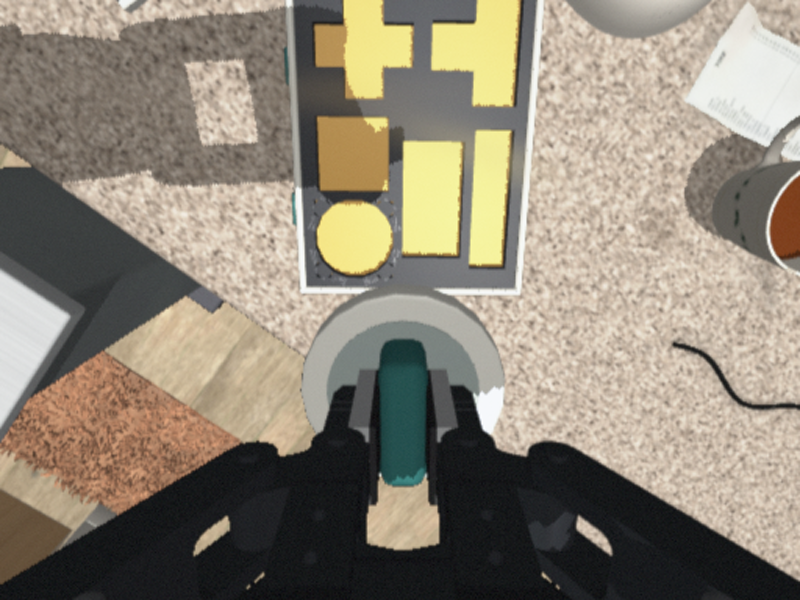

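```bash
cat > bays.py <<'E'
from h import *
import sys
def bays(fn,th=None,minA=600):
    d=load(fn);m=yellow(d["image"]);
    h=cv2.cvtColor(d["image"],cv2.COLOR_RGB2HSV)
    m=cv2.inRange(h,(15,100,100),(30,255,255))
    m=cv2.morphologyEx(m,cv2.MORPH_OPEN,np.ones((3,3)))
    n,l,s,c=cv2.connectedComponentsWithStats(m)
    cam=d["pose"][:3,3]; out=[]
    L=[]
    for i in range(1,n):
        if s[i,4]<minA: continue
        cs,_=cv2.findContours((l==i).astype(np.uint8),cv2.RETR_EXTERNAL,cv2.CHAIN_APPROX_NONE)
        ct=max(cs,key=len)[:,0,:].astype(float)
        # boundary pixel centres are half a pixel inside: push out
        cen=ct.mean(0); 
        L.append((i,s[i],ct))
    res=[]
    for i,st,ct in L:
        P6=onz(d,ct,.006)[:,:2]
        r=cv2.minAreaRect(P6.astype(np.float32))
        res.append((st,r))
    if th is None: return d,res,L
    u=np.array([np.cos(th),np.sin(th)]);v=np.array([-u[1],u[0]])
    B=np.c_[u,v]; k=cam[:2]@B
    for i,st,ct in L:
        a6=onz(d,ct,.006)[:,:2]@B;a18=onz(d,ct,.018)[:,:2]@B
        px=0.5*(cam[2]/d["fx"])
        e=np.zeros((2,2))
        for ax in range(2):
            for j,sg in enumerate((-1,1)):
                f6=(sg*a6[:,ax]).max()+px; f18=(sg*a18[:,ax]).max()+px
                e[ax,j]= sg*(f18 if k[ax]*sg>f18 else f6)
        cc=e.mean(1); out.append((B@cc,e[:,1]-e[:,0],st))
    return d,out,L
E
python3 - <<'E'
from bays import *
d,res,L=bays("w7")
for st,r in res: print(st,np.round(r[0],4),np.round(r[1],4),r[2])
E
```

```text
[ 201    0   64   63 2587] [ 0.5283 -0.2459] [0.0753 0.0841] 38.381126403808594
[ 277    0   56   68 2459] [ 0.5852 -0.3228] [0.0817 0.0727] 38.38096618652344
[ 203   74   46   48 2152] [ 0.4542 -0.2895] [0.0641 0.0635] 37.9031867980957
[ 202  128   49   48 1764] [ 0.3915 -0.3358] [0.0723 0.068 ] 62.42506790161133
```

```bash
sed -i 's/(15,100,100),(30,255,255)/(14,90,90),(38,255,255)/' bays.py
python3 - <<'E'
from bays import *
d=load("w7");h=cv2.cvtColor(d["image"],cv2.COLOR_RGB2HSV);print(h[128,280],h[128,315],h[155,230])
d,res,L=bays("w7")
for st,r in res: print(st,np.round(r[0],4),np.round(r[1],4),r[2])
d,out,L=bays("w7",np.radians(38.1))
for c,w,st in out: print(np.round(c,4),np.round(w,4),st)
E
```

```text
[ 29  90 245] [ 29  91 245] [ 27 105 245]
[ 201    0   64   64 2639] [ 0.5279 -0.2463] [0.0766 0.0842] 38.38706588745117
[ 276    0   57   68 2694] [ 0.5849 -0.3225] [0.0817 0.0737] 38.38096237182617
[ 203   74   46   49 2179] [ 0.4538 -0.2899] [0.0653 0.0635] 37.9031867980957
[ 303   83   25   53 1075] [ 0.5207 -0.3987] [0.072  0.0326] 37.91908264160156
[ 258   90   39   74 2364] [ 0.4672 -0.3724] [0.1043 0.0541] 38.39872741699219
[ 202  128   49   48 1873] [ 0.3929 -0.3359] [0.0702 0.0717] 38.394535064697266
[   0  315   43   58 1446] [-0.1228 -0.2583] [0.1288 0.0735] 25.350624084472656
[ 0.5274 -0.2467] [0.0794 0.0857] [ 201    0   64   64 2639]
[ 0.5843 -0.3225] [0.0845 0.0757] [ 276    0   57   68 2694]
[ 0.4539 -0.29  ] [0.0668 0.0656] [ 203   74   46   49 2179]
[ 0.5202 -0.3981] [0.0735 0.0358] [ 303   83   25   53 1075]
[ 0.467  -0.3723] [0.1058 0.0557] [ 258   90   39   74 2364]
[ 0.3934 -0.3357] [0.0728 0.0734] [ 202  128   49   48 1873]
[-0.1125 -0.2515] [0.1356 0.1037] [   0  315   43   58 1446]
```

Run:
```python
from h import *
d=load("w7");k=.64
Rm=R.from_euler("xyz",d["rot"]).as_matrix()
for dz in(.022,.0247):
    e=onz(d,[(302*k,385*k),(504*k,385*k),(403*k,288*k),(403*k,340*k)],d["pos"][2]-dz)
    t=(e-d["pos"])@Rm; print(dz,np.round(t,4),"x from top edge:",t[2,0]-.034)
t=(onz(d,[(380*k,345*k),(427*k,345*k),(403*k,340*k)],d["pos"][2]-0.001)-d["pos"])@Rm;print(t)
```

```text
0.022 [[ 0.0029 -0.0319  0.022 ]
 [ 0.0029  0.0328  0.022 ]
 [ 0.035   0.0005  0.022 ]
 [ 0.0183  0.0005  0.022 ]] x from top edge: 0.0010451100496383786
0.0247 [[ 0.0016 -0.0325  0.0247]
 [ 0.0016  0.0334  0.0247]
 [ 0.0343  0.0005  0.0247]
 [ 0.0173  0.0005  0.0247]] x from top edge: 0.00032496880784679827
[[ 0.02488485 -0.0056895   0.00100375]
 [ 0.02488751  0.00687319  0.00100539]
 [ 0.02631277  0.00045792  0.00100481]]
```

Emit:
move_arm:
  increments: "-0.01 0.012 -0.05 0;-0.01 0.012 -0.05 0;-0.01 0.011 -0.05 0;-0.0006 0.0003 -0.05 0;0 0 -0.05 0;0 0 -0.025 0;0 0 0 0;0 0 0 0"

```text
time: 13.75
position: [0.3938, -0.337, 0.0815]
ee_rot: [3.14, -0.0, 0.669]
ft_force: [0.3, 0.2, -0.7]
gripper_width: 0.0131
```

Emit:
move_arm:
  increments: "0 0 -0.01 0;0 0 -0.01 0;0 0 -0.01 0;0 0 -0.006 0;0 0 0 0"

```text
time: 14.38
position: [0.393, -0.3367, 0.0441]
ee_rot: [-3.141, 0.0, 0.669]
ft_force: [-1.1, 0.6, 1.8]
gripper_width: 0.0133
```

Emit:
move_arm:
  increments: "0 0 0 0;0 0 0 0;0 0 0 0;0 0 0.04 0;0.01 0.01 0.05 0;0.01 0.01 0.05 0;0.01 0.01 0.05 0;0.01 0.0 0.05 0;0.01 0.0 0.05 0;0 0 0 0;0 0 0 0"
  jaw: 0.04

```text
time: 15.75
position: [0.4427, -0.3065, 0.3334]
ee_rot: [-3.14, 0.0, 0.669]
ft_force: [-0.3, 1.0, 0.7]
gripper_width: 0.04
```

```bash
sed -i 's/(14,90,90)/(14,78,90)/' bays.py
python3 - <<'E'
from h import *
c=snap("wrist","w8"); print(readout.state()["position"],readout.state()["ee_rot"])
cv2.imwrite("pics/w8b.png",cv2.resize(cv2.imread("pics/w8.png"),(800,600),interpolation=cv2.INTER_CUBIC))
from bays import *
d,res,L=bays("w8")
for st,r in res: print(st,np.round(r[0],4),np.round(r[1],4),r[2])
d,out,L=bays("w8",np.radians(38.3))
for c,w,st in out: print(np.round(c,4),np.round(w,4),st)
E
```

```text
[ 0.44255163 -0.30646452  0.3329734 ] [-3.13946606e+00  4.83203688e-04  6.68770364e-01]
[ 307   33   59   78 2942] [ 0.5888 -0.3202] [0.0955 0.073 ] 38.547176361083984
[ 230   37   65   69 2886] [ 0.53   -0.2447] [0.0831 0.0829] 81.81566619873047
[ 230  116   48   47 2152] [ 0.4537 -0.2905] [0.064 0.065] 38.344032287597656
[ 328  125   29   85 1854] [ 0.4993 -0.4153] [0.1233 0.0315] 37.76731491088867
[ 285  132   40   71 2622] [ 0.4664 -0.3726] [0.103  0.0531] 37.799072265625
[ 0.5884 -0.3196] [0.0968 0.0763] [ 307   33   59   78 2942]
[ 0.5303 -0.2445] [0.0856 0.0867] [ 230   37   65   69 2886]
[ 0.4539 -0.2903] [0.0661 0.0664] [ 230  116   48   47 2152]
[ 0.4988 -0.4139] [0.1254 0.0366] [ 328  125   29   85 1854]
[ 0.4666 -0.3719] [0.1052 0.0561] [ 285  132   40   71 2622]
```

View pics/w8b.png

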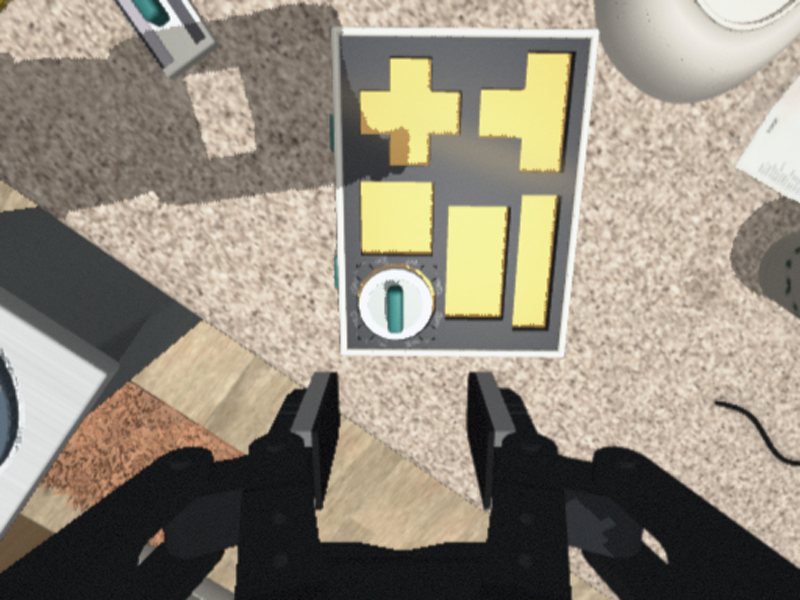

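Emit:
move_arm:
  increments: "0.01 0.045 0 0;0.01 0.045 0 0;0.01 0.045 0 0;0.01 0.045 0 0;0.01 0.045 0 0;0 0 0 0;0 0 0 0;0 0 0 0"

```text
time: 16.8
position: [0.4928, -0.0827, 0.3339]
ee_rot: [-3.141, 0.001, 0.667]
ft_force: [-0.1, -0.3, -0.3]
gripper_width: 0.04
```

Run:
```python
from h import *
c=snap("wrist","w9"); print(readout.state()["position"],readout.state()["ee_rot"])
cv2.imwrite("pics/w9b.png",cv2.resize(cv2.imread("pics/w9.png"),(800,600),interpolation=cv2.INTER_CUBIC))
```

```text
[ 0.49280858 -0.08268369  0.33398075] [-3.14122493e+00  4.16016889e-04  6.67394247e-01]
```

View pics/w9b.png

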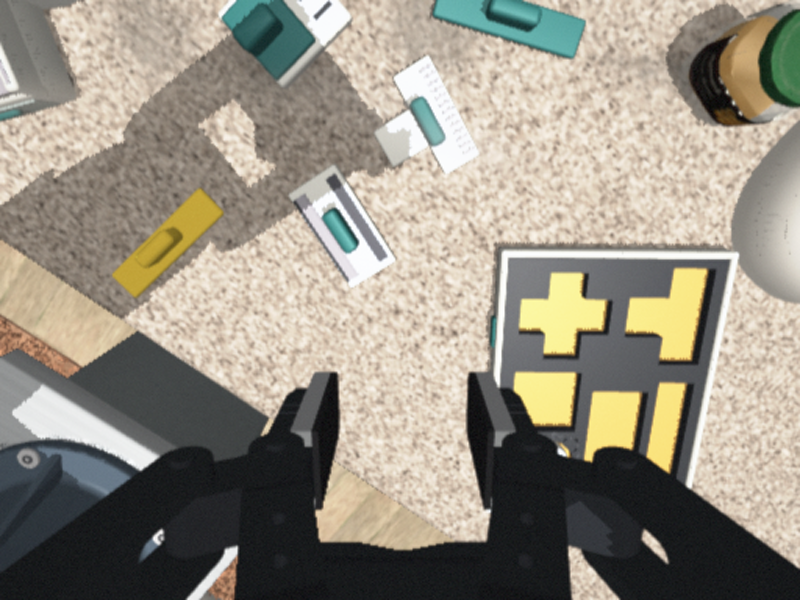

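Run:
```python
import cv2
a=cv2.imread("pics/w9.png")
cv2.imwrite("pics/c8.png",cv2.resize(a[25:195,180:320],(660,801),interpolation=cv2.INTER_CUBIC)[:600] if 0 else cv2.resize(a[30:190,175:315],(525,600),interpolation=cv2.INTER_CUBIC))
```

```text
(no output)
```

View pics/c8.png

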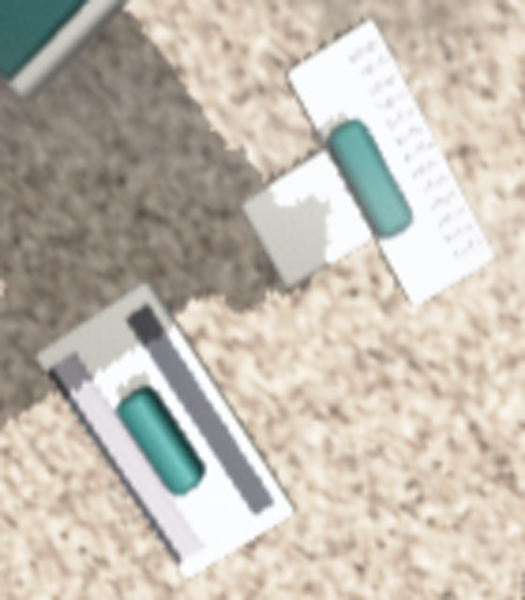

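```bash
cat >> h.py <<'E'
def rib(d,seed,z=.038,h=None):
    """teal rib blob; returns box centre on plane z and long-axis angle"""
    m=teal(d["image"]);n,l,s,c=cv2.connectedComponentsWithStats(m)
    i=l[int(seed[1]),int(seed[0])];pts=np.argwhere(l==i)[:,::-1].astype(np.float32)
    P=onz(d,pts,z)[:,:2].astype(np.float32);r=cv2.minAreaRect(P);b=cv2.boxPoints(r)
    e=[b[1]-b[0],b[2]-b[1]];L=max(e,key=np.linalg.norm)
    return np.array(r[0]),r[1],float(np.arctan2(L[1],L[0]))
E
python3 - <<'E'
from h import *
d=load("w9")
C=lambda x,y:(175+x/3.75,30+y/3.75)
s=onz(d,[C(40,355),C(148,284),C(293,508),C(187,576)],.014)
print("slic",np.round(s,4),s.mean(0),[ (round(ang(s[i],s[(i+1)%4]),3),round(float(np.linalg.norm(s[i]-s[(i+1)%4])),4)) for i in range(4)])
print(rib(d,C(160,440),.034))
b=onz(d,[C(289,73),C(370,20),C(495,255),C(415,303)],.014);m=b.mean(0)
print("comb bar",m,[ (round(ang(b[i],b[(i+1)%4]),3),round(float(np.linalg.norm(b[i]-b[(i+1)%4])),4)) for i in range(4)])
st=onz(d,[C(245,208),C(290,285)],.014).mean(0);print("stem end",st,ang(st,m),np.linalg.norm(m-st))
print(rib(d,C(370,180),.034))
E
```

```text
slic [[ 0.4631  0.0185  0.014 ]
 [ 0.5075  0.0024  0.014 ]
 [ 0.4755 -0.0883  0.014 ]
 [ 0.4295 -0.0728  0.014 ]] [ 0.46887032 -0.03504309  0.014     ] [(-0.35, 0.0472), (-1.91, 0.0962), (2.815, 0.0485), (1.218, 0.0973)]
(array([ 0.46910644, -0.03399269]), (0.03732176870107651, 0.013889363035559654), 1.2262659072875977)
comb bar [ 0.59226537 -0.04138856  0.014     ] [(-0.363, 0.0318), (-1.934, 0.0882), (2.771, 0.0324), (1.201, 0.088)]
stem end [ 0.54392985 -0.02343824  0.014     ] -0.35558377248506673 0.051561002719291066
(array([ 0.41112685, -0.14133954]), (0.5697296261787415, 0.8601793050765991), -0.901947021484375)
```

Emit:
move_arm:
  increments: "-0.006 0.012 -0.033 0.14;-0.006 0.012 -0.033 0.14;-0.006 0.012 -0.033 0.14;-0.006 0.012 -0.035 0.139;0 0 0 0;0 0 0 0"

```text
time: 17.6
position: [0.4699, -0.0345, 0.2015]
ee_rot: [3.14, -0.0, 1.224]
ft_force: [-0.6, -0.1, -0.2]
gripper_width: 0.0398
```

```bash
cat >> h.py <<'E'
def look(fn):
    c=snap("wrist",fn); d=load(fn); print(np.round(d["pos"],4),np.round(d["rot"],4))
    cv2.imwrite(f"pics/{fn}b.png",cv2.resize(cv2.imread(f"pics/{fn}.png"),(800,600),interpolation=cv2.INTER_CUBIC)); return d
E
python3 - <<'E'
from h import *
d=look("w10")
cv2.imwrite("pics/c9.png",cv2.resize(cv2.imread("pics/w10.png")[110:280,150:365],(759,600),interpolation=cv2.INTER_CUBIC))
E
```

```text
[ 0.4699 -0.0345  0.2015] [ 3.1400e+00 -2.0000e-04  1.2243e+00]
```

View pics/c9.png

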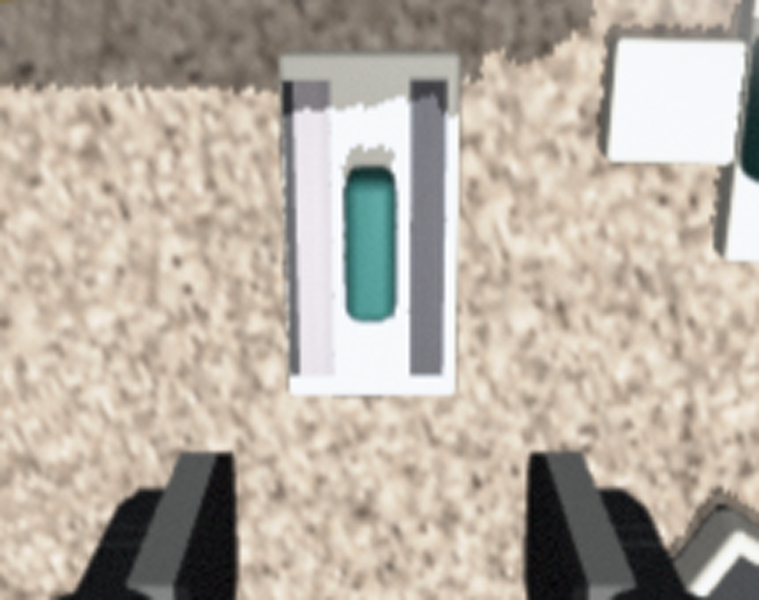

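```bash
cat >> h.py <<'E'
def tool(d,uv,z):
    """points on world plane z, expressed in tool xy relative to TCP"""
    Rm=R.from_euler("xyz",d["rot"]).as_matrix(); return (onz(d,uv,z)-d["pos"])@Rm
E
python3 - <<'E'
from h import *
d=load("w10");C=lambda x,y:(150+x/3.5302,110+y/3.5302)
q=[C(281,57),C(460,55),C(456,394),C(290,394)]
s=onz(d,q,.014);print(s,s.mean(0),[(round(ang(s[i],s[(i+1)%4]),3),round(float(np.linalg.norm(s[i]-s[(i+1)%4])),4)) for i in range(4)])
print(tool(d,q,.014).mean(0)); print(rib(d,C(370,240),.036))
print(tool(d,[C(370,172),C(370,318)],.036))
E
```

```text
[[ 0.46197318  0.01965553  0.014     ]
 [ 0.50772456  0.00369178  0.014     ]
 [ 0.47511692 -0.08905215  0.014     ]
 [ 0.42896973 -0.07235826  0.014     ]] [ 0.4684461  -0.03451578  0.014     ] [(-0.336, 0.0485), (-1.909, 0.0983), (2.794, 0.0491), (1.226, 0.0978)]
[-0.00051351 -0.00166157  0.18754502]
(array([ 0.46857354, -0.03208682]), (0.03931722417473793, 0.012223983183503151), 1.2273985147476196)
[[ 0.02079633 -0.0019388   0.1655485 ]
 [-0.01890438 -0.00203597  0.16554096]]
```

Emit:
move_arm:
  increments: "-0.0014 0.0005 -0.05 0;0 0 -0.05 0;0 0 -0.05 0;0 0 -0.0125 0;0 0 0 0"

```text
time: 18.27
position: [0.4684, -0.0336, 0.0387]
ee_rot: [3.141, -0.0, 1.227]
ft_force: [-0.1, 0.5, -0.1]
gripper_width: 0.0402
```

Emit:
move_arm:
  increments: "0 0 0 0;0 0 0 0;0 0 0 0;0 0 0 0"
  jaw: 0.005

```text
time: 18.77
position: [0.4688, -0.0335, 0.0396]
ee_rot: [3.138, -0.001, 1.228]
ft_force: [-0.4, -0.2, 8.3]
gripper_width: 0.0131
```

Emit:
move_arm:
  increments: "0 0 0.02 0;0 0 0.04 0;0 0 0.04 0;0 -0.03 0.04 -0.07;0 -0.05 0.03 -0.07;0 -0.05 0.02 -0.07;0 -0.05 0 -0.07;0 -0.05 0 -0.07;0 -0.045 0 -0.07;-0.0015 -0.046 0 -0.07;0 0 0 -0.068;0 0 0 0"

```text
time: 20.27
position: [0.466, -0.3545, 0.2288]
ee_rot: [3.141, -0.0, 0.67]
ft_force: [0.0, 0.7, -0.6]
gripper_width: 0.0129
```

Run:
```python
from h import *
d=look("w11")
```

```text
[ 0.466  -0.3545  0.2288] [ 3.1406e+00 -2.0000e-04  6.6960e-01]
```

View pics/w11b.png

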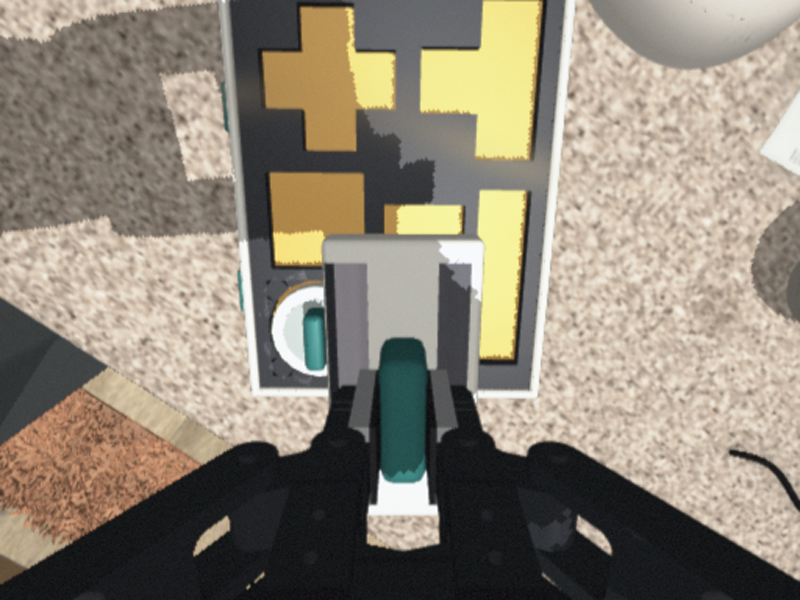

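Run:
```python
from h import *
from bays import *
d=load("w11");k=.64
print(tool(d,[(324*k,240*k),(483*k,240*k),(403*k,237*k)],d["pos"][2]-.0256))
d,out,L=bays("w11",np.radians(38.3),300)
for c,w,st in out: print(np.round(c,4),np.round(w,4),st)
```

```text
[[ 0.04901323 -0.02328542  0.02558682]
 [ 0.04900894  0.02451329  0.02563515]
 [ 0.04991651  0.00046254  0.02561102]]
[ 0.588  -0.3198] [0.095  0.0756] [ 269    0   78  103 5345]
[ 0.5298 -0.2443] [0.0857 0.085 ] [ 168    4   85   93 4991]
[ 0.4538 -0.2903] [0.0658 0.0665] [ 173  110   61   61 3016]
[ 0.4993 -0.4142] [0.1244 0.0351] [ 306  122   31  108 2746]
[ 0.4998 -0.3466] [0.0216 0.0549] [246 131  51  19 936]
```

Emit:
move_arm:
  increments: "0.0005 -0.0178 -0.05 0;0 0 -0.05 0;0 0 -0.045 0;0 0 0 0;0 0 0 0"

```text
time: 20.95
position: [0.4676, -0.3725, 0.0849]
ee_rot: [3.139, -0.0, 0.671]
ft_force: [-0.7, -0.5, 0.2]
gripper_width: 0.0132
```

Emit:
move_arm:
  increments: "0 0 -0.01 0;0 0 -0.01 0;0 0 -0.01 0;0 0 -0.008 0;0 0 0 0"

```text
time: 21.58
position: [0.4667, -0.3721, 0.0447]
ee_rot: [-3.141, -0.0, 0.67]
ft_force: [-1.4, 0.5, 2.8]
gripper_width: 0.013
```

Emit:
move_arm:
  increments: "0 0 0 0;0 0 0 0;0 0 0 0;0 0 0.04 0;0 0 0.05 0;0.017 0.048 0.05 0.08;0.017 0.048 0.015 0.08;0.017 0.048 0 0.08;0.017 0.048 0 0.08;0.017 0.048 0 0.08;0.017 0.048 0 0.08"
  jaw: 0.04

```text
time: 22.95
position: [0.5669, -0.0884, 0.1937]
ee_rot: [3.141, -0.0, 1.152]
ft_force: [0.0, -0.4, 0.7]
gripper_width: 0.0399
```

Emit:
move_arm:
  increments: "0.0143 0.046 0 0.06;0 0 0 0;0 0 0 0;0 0 0 0"

```text
time: 23.45
position: [0.5806, -0.0451, 0.1936]
ee_rot: [-3.141, 0.0, 1.208]
ft_force: [0.0, -0.6, -0.0]
gripper_width: 0.0403
```

Run:
```python
from h import *
d=look("w12")
cv2.imwrite("pics/c10.png",cv2.resize(cv2.imread("pics/w12.png")[110:280,150:365],(759,600),interpolation=cv2.INTER_CUBIC))
```

```text
[ 0.5806 -0.0451  0.1936] [-3.1415e+00  2.0000e-04  1.2082e+00]
```

View pics/c10.png

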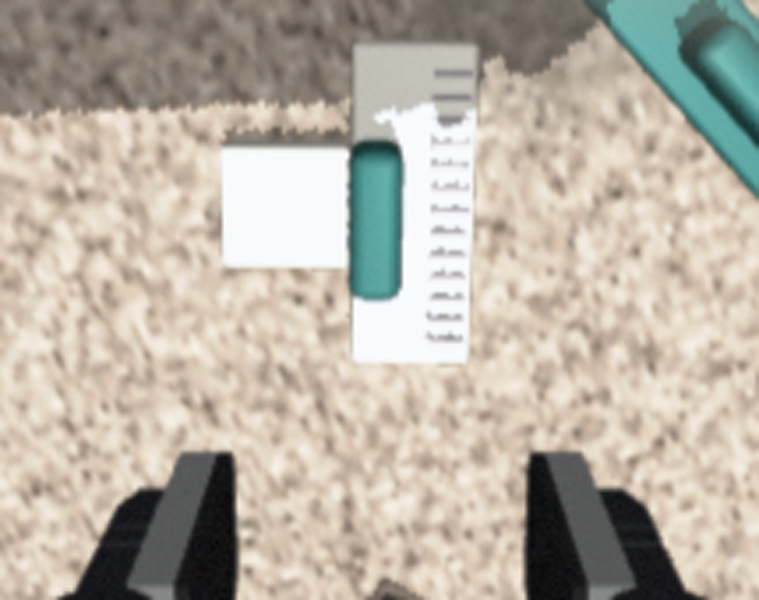

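Run:
```python
from h import *
d=load("w12");C=lambda x,y:(150+x/3.5302,110+y/3.5302)
q=[C(352,43),C(478,43),C(467,363),C(352,363)]
s=onz(d,q,.014);m=s.mean(0);print(m,[(round(ang(s[i],s[(i+1)%4]),3),round(float(np.linalg.norm(s[i]-s[(i+1)%4])),4)) for i in range(4)])
a=-.363;print("origin",m[:2]-.01*np.array([np.cos(a),np.sin(a)]))
print(rib(d,C(375,240),.036)); r=onz(d,[C(377,147),C(377,295)],.037);print(r.mean(0),np.linalg.norm(r[0]-r[1]))
e=onz(d,[C(222,146),C(222,267)],.014).mean(0);print("stem end->origin",e[:2]+.043*np.array([np.cos(a),np.sin(a)]),ang(e,m))
```

```text
[ 0.59216347 -0.04117256  0.014     ] [(-0.363, 0.0331), (-1.943, 0.0894), (2.779, 0.0328), (1.201, 0.0894)]
origin [ 0.58281511 -0.03762175]
(array([ 0.58302325, -0.0355576 ]), (0.03889913111925125, 0.012332070618867874), 1.1822079420089722)
[ 0.58380261 -0.03620533  0.037     ] 0.03851173102577135
stem end->origin [ 0.58384337 -0.03738144] -0.3743141461732844
```

Emit:
move_arm:
  increments: "0.0024 0.0078 -0.05 -0.003;0 0 -0.05 0;0 0 -0.04 0;0 0 -0.0146 0;0 0 0 0"

```text
time: 24.12
position: [0.5832, -0.0367, 0.039]
ee_rot: [-3.141, 0.0, 1.206]
ft_force: [0.2, 0.5, 0.3]
gripper_width: 0.0402
```

Emit:
move_arm:
  increments: "0 0 0 0;0 0 0 0;0 0 0 0;0 0 0 0"
  jaw: 0.005

```text
time: 24.62
position: [0.5843, -0.0365, 0.0407]
ee_rot: [3.139, -0.001, 1.207]
ft_force: [-1.1, -0.6, 7.0]
gripper_width: 0.0127
```

Emit:
move_arm:
  increments: "0 0 0.02 0;0 0 0.04 0;0 0 0.04 0;0 -0.03 0.04 -0.07;0 -0.04 0.03 -0.07;0 -0.04 0.02 -0.07;0 -0.04 0 -0.07;0 -0.04 0 -0.07;0 -0.04 0 -0.07;0 -0.04 0 -0.07;0 0 0 -0.047;0 0 0 0"

```text
time: 26.12
position: [0.583, -0.3064, 0.2303]
ee_rot: [3.141, -0.0, 0.67]
ft_force: [-0.1, -0.2, -0.9]
gripper_width: 0.0126
```

Run:
```python
from h import *
from bays import *
d=look("w13")
d,res,L=bays("w13")
for st,r in res: print(st,np.round(r[0],4),np.round(r[1],4),r[2])
d,out,L=bays("w13",np.radians(38.3),300)
for c,w,st in out: print(np.round(c,4),np.round(w,4),st)
```

```text
[ 0.583  -0.3064  0.2303] [ 3.1407e+00 -4.0000e-04  6.6970e-01]
[ 236  130   69   59 1382] [ 0.6011 -0.3052] [0.0445 0.0942] 64.85844421386719
[ 146  134   76   73 3461] [ 0.5288 -0.2452] [0.0807 0.0799] 83.53335571289062
[ 151  221   27   47 1089] [ 0.4408 -0.2767] [0.0601 0.0279] 38.36597442626953
[ 0.599  -0.3109] [0.0669 0.0758] [ 236  130   69   59 1382]
[ 0.53   -0.2444] [0.0842 0.0861] [ 146  134   76   73 3461]
[ 0.4437 -0.2766] [0.066  0.0323] [ 151  221   27   47 1089]
```

View pics/w13b.png

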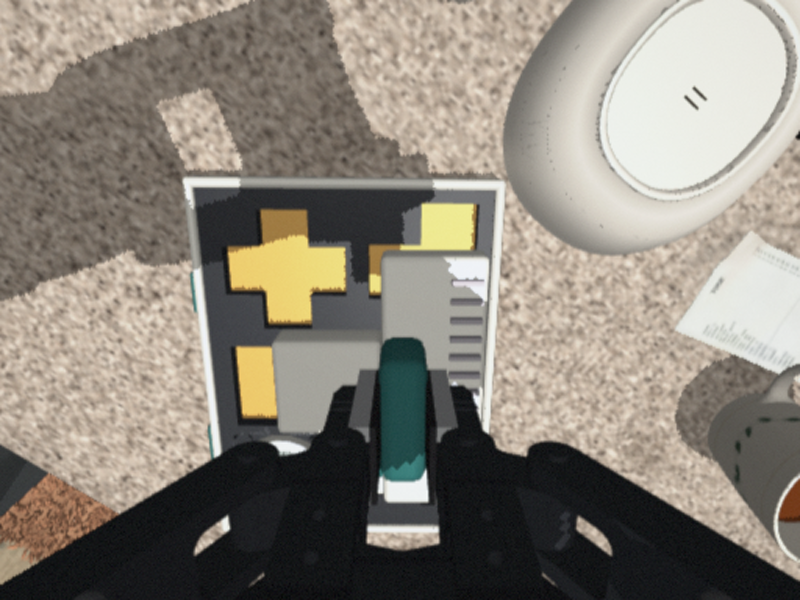

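Run:
```python
from h import *
d=load("w13");k=.64
print(np.round(tool(d,[(383*k,255*k),(491*k,258*k),(430*k,251*k),(275*k,332*k)],d["pos"][2]-.0262),4))
t=load("top0");print(onz(t,(601*k,212*k),.06),onz(t,(563*k,225*k),.05),onz(t,(600*k,259*k),.05))
```

```text
[[ 0.0443 -0.0056  0.0262]
 [ 0.0434  0.0273  0.0262]
 [ 0.0455  0.0087  0.0262]
 [ 0.0194 -0.0403  0.0262]]
[[ 0.74944259 -0.35955868  0.06      ]] [[ 0.72386181 -0.28561285  0.05      ]] [[ 0.65552284 -0.35821659  0.05      ]]
```

Emit:
move_arm:
  increments: "0.0104 -0.0195 -0.05 -0.001;0 0 -0.05 0;0 0 -0.045 0;0 0 0 0;0 0 0 0"

```text
time: 26.8
position: [0.5947, -0.326, 0.0864]
ee_rot: [3.139, -0.001, 0.67]
ft_force: [0.1, 0.1, 0.3]
gripper_width: 0.0128
```

Emit:
move_arm:
  increments: "0 0 -0.01 0;0 0 -0.01 0;0 0 -0.01 0;0 0 -0.008 0;0 0 0 0"

```text
time: 27.42
position: [0.5937, -0.3258, 0.0462]
ee_rot: [-3.142, -0.0, 0.669]
ft_force: [0.0, 1.2, 3.8]
gripper_width: 0.0129
```

Emit:
move_arm:
  increments: "0 0 0 0;0 0 0 0;0 0 0 0;0 0 0.04 0;0 0 0.05 0;0 0.03 0.05 0;0 0.04 0.03 0;0.01 0.04 0 0;0.01 0.04 0 0;0.01 0.04 0 0;0.01 0.04 0 0"
  jaw: 0.04

```text
time: 28.8
position: [0.6338, -0.0944, 0.216]
ee_rot: [3.141, -0.0, 0.669]
ft_force: [-0.8, -1.0, -0.8]
gripper_width: 0.04
```

Run:
```python
from h import *
d=load("w6");k=.64
s=onz(d,[(443*k,122*k),(584*k,163*k),(574*k,196*k),(434*k,158*k)],.014);print(s.mean(0),[(round(ang(s[i],s[(i+1)%4]),3),round(float(np.linalg.norm(s[i]-s[(i+1)%4])),4)) for i in range(4)])
d=look("w14")
```

```text
[ 0.68350096 -0.03905666  0.014     ] [(-1.17, 0.1187), (-2.682, 0.0267), (1.984, 0.1195), (0.429, 0.0281)]
[ 0.6338 -0.0944  0.216 ] [ 3.1415e+00 -1.0000e-04  6.6870e-01]
```

View pics/w14b.png

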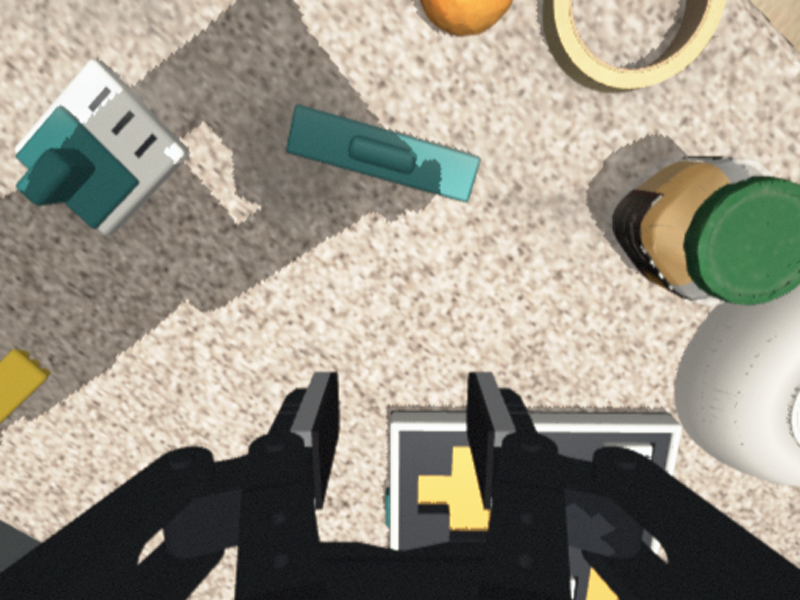

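Emit:
move_arm:
  increments: "0.006 0.007 -0.002 0.163;0.006 0.007 -0.002 0.163;0.006 0.007 -0.002 0.163;0.006 0.007 -0.002 0.163;0.006 0.007 -0.002 0.163;0.006 0.007 -0.002 0.163;0.006 0.007 -0.002 0.163;0.007 0.007 -0.002 0.165;0 0 0 0;0 0 0 0;0 0 0 0"

```text
time: 30.22
position: [0.6825, -0.0401, 0.2001]
ee_rot: [3.142, 0.0, 1.972]
ft_force: [-1.0, 0.8, -0.1]
gripper_width: 0.0399
```

Run:
```python
from h import *
d=look("w15")
cv2.imwrite("pics/c11.png",cv2.resize(cv2.imread("pics/w15.png")[90:260,150:365],(759,600),interpolation=cv2.INTER_CUBIC))
```

```text
[ 0.6825 -0.0401  0.2001] [3.1416e+00 1.0000e-04 1.9725e+00]
```

View pics/c11.png

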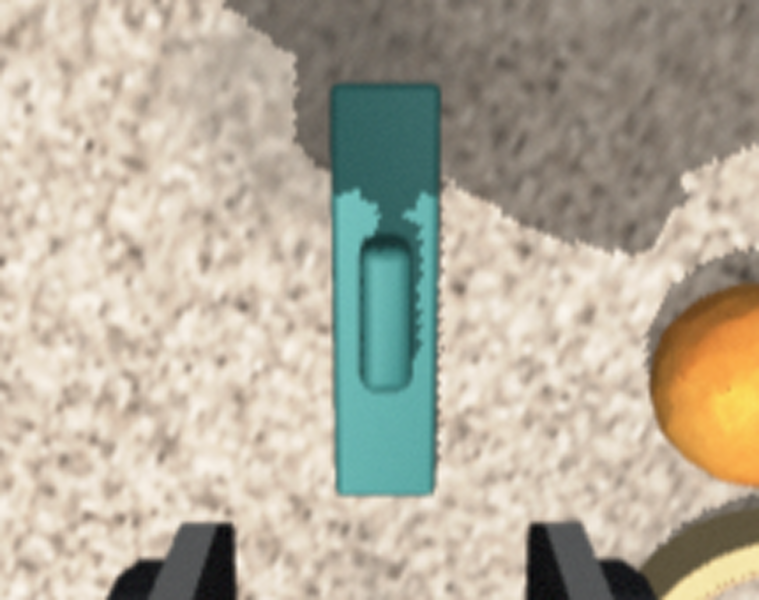

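Run:
```python
from h import *
d=load("w15");C=lambda x,y:(150+x/3.5302,90+y/3.5302)
q=[C(331,84),C(441,84),C(435,495),C(337,495)]
s=onz(d,q,.014);print(s.mean(0),[(round(ang(s[i],s[(i+1)%4]),3),round(float(np.linalg.norm(s[i]-s[(i+1)%4])),4)) for i in range(4)])
print(tool(d,q,.014).mean(0))
```

```text
[ 0.68483774 -0.03903179  0.014     ] [(0.402, 0.0293), (-1.169, 0.1184), (-2.74, 0.0291), (1.975, 0.1184)]
[7.89795011e-05 2.59923921e-03 1.86098468e-01]
```

Emit:
move_arm:
  increments: "0.0022 0.0011 -0.05 0;0 0 -0.05 0;0 0 -0.045 0;0 0 -0.0156 0;0 0 0 0"

```text
time: 30.9
position: [0.6849, -0.0388, 0.0395]
ee_rot: [-3.141, -0.0, 1.974]
ft_force: [-1.0, -1.6, -0.1]
gripper_width: 0.0399
```

Emit:
move_arm:
  increments: "0 0 0 0;0 0 0 0;0 0 0 0;0 0 0 0"
  jaw: 0.005

```text
time: 31.4
position: [0.6859, -0.0388, 0.0415]
ee_rot: [3.139, 0.002, 1.975]
ft_force: [-0.7, -0.1, 7.1]
gripper_width: 0.0131
```

Emit:
move_arm:
  increments: "0 0 0.02 0;0 0 0.04 0;-0.01 -0.01 0.05 -0.163;-0.02 -0.03 0.05 -0.163;-0.02 -0.04 0.03 -0.163;-0.02 -0.04 0 -0.163;-0.02 -0.04 0 -0.163;-0.02 -0.04 0 -0.163;-0.02 -0.04 0 -0.163;-0.02 -0.04 0 -0.163;-0.02 -0.04 0 0;-0.015 -0.03 0 0"

```text
time: 32.9
position: [0.4988, -0.3902, 0.2311]
ee_rot: [3.14, -0.0, 0.67]
ft_force: [0.6, 0.9, -1.4]
gripper_width: 0.0127
```

Emit:
move_arm:
  increments: "0 -0.02 0 0;0 0 0 0;0 0 0 0"

```text
time: 33.28
position: [0.5005, -0.4077, 0.2296]
ee_rot: [-3.141, -0.0, 0.672]
ft_force: [-0.3, 0.1, 0.2]
gripper_width: 0.0129
```

Run:
```python
from h import *
from bays import *
d=look("w16")
d,out,L=bays("w16",np.radians(38.3),300)
for c,w,st in out: print(np.round(c,4),np.round(w,4),st)
```

```text
[ 0.5005 -0.4077  0.2296] [-3.1414e+00 -3.0000e-04  6.7170e-01]
[ 0.5287 -0.2453] [0.0836 0.0866] [ 104    0   85   91 4762]
[ 0.4541 -0.29  ] [0.0661 0.0666] [ 112  103   63   62 3506]
[ 0.5432 -0.3793] [0.0142 0.0342] [246 115  32  13 398]
```

View pics/w16b.png

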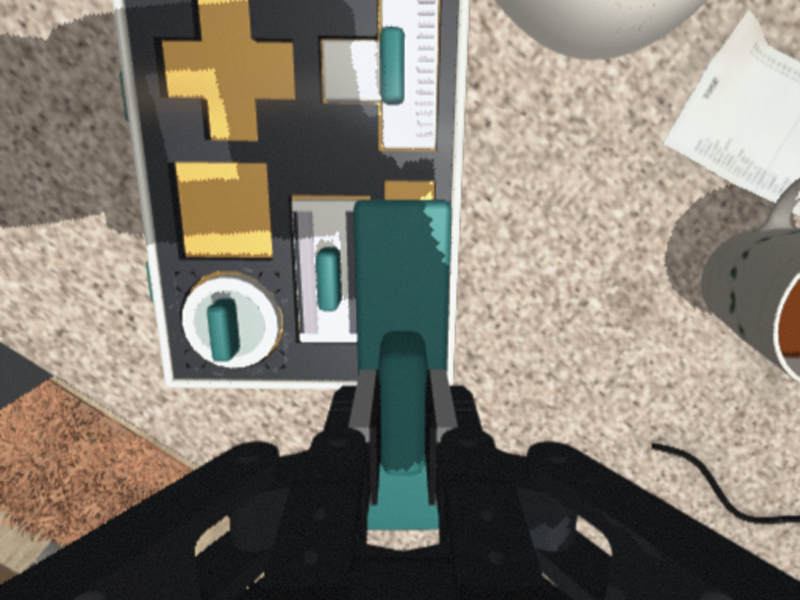

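Run:
```python
from h import *
d=load("w16");k=.64
print(np.round(tool(d,[(355*k,205*k),(449*k,205*k),(400*k,200*k)],d["pos"][2]-.027),4))
```

```text
[[ 0.0592 -0.0138  0.027 ]
 [ 0.0592  0.0141  0.027 ]
 [ 0.0607 -0.0004  0.027 ]]
```

Emit:
move_arm:
  increments: "-0.0015 -0.0064 -0.05 -0.003;0 0 -0.05 0;0 0 -0.044 0;0 0 0 0;0 0 0 0"

```text
time: 33.95
position: [0.4994, -0.4153, 0.0874]
ee_rot: [3.139, -0.0, 0.668]
ft_force: [0.4, -0.2, -0.3]
gripper_width: 0.0131
```

Emit:
move_arm:
  increments: "0 0 -0.01 0;0 0 -0.01 0;0 0 -0.01 0;0 0 -0.008 0;0 0 0 0"

```text
time: 34.58
position: [0.4983, -0.415, 0.0471]
ee_rot: [-3.141, 0.0, 0.668]
ft_force: [0.1, -0.7, -0.5]
gripper_width: 0.0133
```

Emit:
move_arm:
  increments: "0 0 -0.002 0;0 0 0 0"

```text
time: 34.83
position: [0.4984, -0.4152, 0.047]
ee_rot: [3.141, 0.0, 0.668]
ft_force: [-6.5, 5.3, 19.6]
gripper_width: 0.013
```

Emit:
move_arm:
  increments: "0 0 0 0;0 0 0 0;0 0 0 0;0 0 0.04 0;-0.01 0.01 0.05 0;-0.01 0.02 0.05 0;-0.01 0.02 0.05 0;-0.01 0.02 0.05 0;0 0 0.05 0;0 0 0 0;0 0 0 0"
  jaw: 0.05

```text
time: 36.2
position: [0.4581, -0.3449, 0.3345]
ee_rot: [-3.141, 0.0, 0.668]
ft_force: [0.3, 0.2, -0.0]
gripper_width: 0.05
```

Run:
```python
from h import *
d=look("w17")
```

```text
[ 0.4581 -0.3449  0.3345] [-3.1406e+00  2.0000e-04  6.6770e-01]
```

View pics/w17b.png

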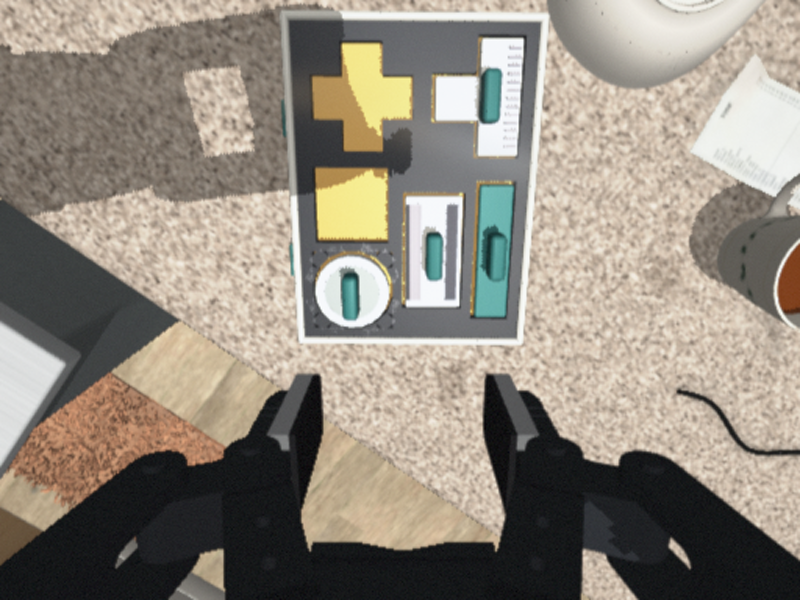

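Emit:
move_arm:
  increments: "0.0097 0.0445 0 -0.092;0.0097 0.0445 0 -0.092;0.0097 0.0445 0 -0.092;0.0097 0.0445 0 -0.092;0.0097 0.0445 -0.02 -0.092;0.0097 0.0445 -0.02 -0.092;0.0097 0.0445 -0.02 -0.092;0.0097 0.0445 -0.02 -0.092;0.0097 0.0445 -0.02 -0.092;0.0097 0.0445 -0.025 -0.092;0 0 0 0;0 0 0 0"

```text
time: 37.75
position: [0.555, 0.0996, 0.2097]
ee_rot: [3.141, 0.001, -0.251]
ft_force: [-0.1, -1.0, 0.8]
gripper_width: 0.0501
```

Run:
```python
from h import *
d=look("w18")
```

```text
[0.555  0.0996 0.2097] [ 3.1409e+00  1.4000e-03 -2.5120e-01]
```

View pics/w18b.png

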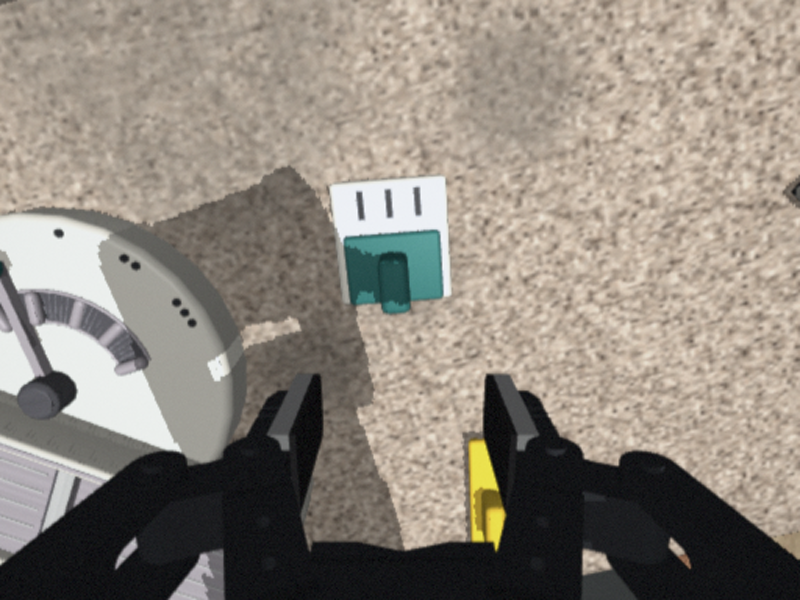

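Run:
```python
from h import *
d=load("w18")
cv2.imwrite("pics/c12.png",cv2.resize(cv2.imread("pics/w18.png")[100:215,190:310],(626,600),interpolation=cv2.INTER_CUBIC))
```

```text
(no output)
```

View pics/c12.png

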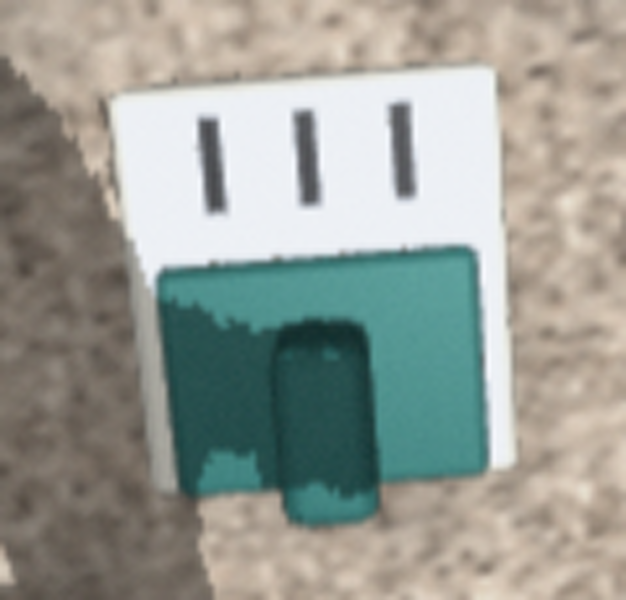

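Run:
```python
from h import *
d=load("w18");C=lambda x,y:(190+x/5.217,100+y/5.217)
q=[C(111,98),C(495,66),C(516,468),C(157,494)]
s=onz(d,q,.014);m=s.mean(0);print(s,m,[(round(ang(s[i],s[(i+1)%4]),3),round(float(np.linalg.norm(s[i]-s[(i+1)%4])),4)) for i in range(4)])
b=onz(d,[C(275,335),C(367,330),C(380,500),C(285,510)],.046);print(b.mean(0),[(round(ang(b[i],b[(i+1)%4]),3),round(float(np.linalg.norm(b[i]-b[(i+1)%4])),4)) for i in range(4)])
for a in(-.17,):print(m[:2]-.022*np.array([np.cos(a),np.sin(a)]))
```

```text
[[0.6189251  0.13002379 0.014     ]
 [0.60674691 0.05926363 0.014     ]
 [0.52998962 0.07265439 0.014     ]
 [0.54256532 0.14345998 0.014     ]] [0.57455674 0.10135045 0.014     ] [(-1.741, 0.0718), (2.969, 0.0779), (1.395, 0.0719), (-0.174, 0.0775)]
[0.55670777 0.10413681 0.046     ] [(-1.767, 0.0161), (2.968, 0.0312), (1.429, 0.0173), (-0.208, 0.0321)]
[0.55287387 0.10507246]
```

Emit:
move_arm:
  increments: "-0.001 0.0052 -0.05 0.078;0 0 -0.05 0;0 0 -0.05 0;0 0 -0.0197 0;0 0 0 0"

```text
time: 38.42
position: [0.5544, 0.1046, 0.0407]
ee_rot: [3.141, 0.001, -0.175]
ft_force: [-0.6, 0.1, -0.1]
gripper_width: 0.05
```

Emit:
move_arm:
  increments: "0 0 0 0;0 0 0 0;0 0 0 0;0 0 0 0;0 0 0 0"
  jaw: 0.008
  newtons: 60

```text
time: 39.05
position: [0.5555, 0.1052, 0.0426]
ee_rot: [-3.141, -0.003, -0.174]
ft_force: [-1.5, -0.2, 7.4]
gripper_width: 0.0164
```

Emit:
move_arm:
  increments: "0 0 0.02 0;0 0 0.05 0;0 0 0.05 0;0 0 0.05 0;0 0 0.05 0;0 0 0 0;0 0 0 0"

```text
time: 39.92
position: [0.5538, 0.1051, 0.2609]
ee_rot: [-3.142, 0.0, -0.174]
ft_force: [0.2, -0.2, -1.8]
gripper_width: 0.0165
```

Run:
```python
from h import *
d=look("w19")
```

```text
[0.5538 0.1051 0.2609] [-3.1416e+00  1.0000e-04 -1.7420e-01]
```

View pics/w19b.png

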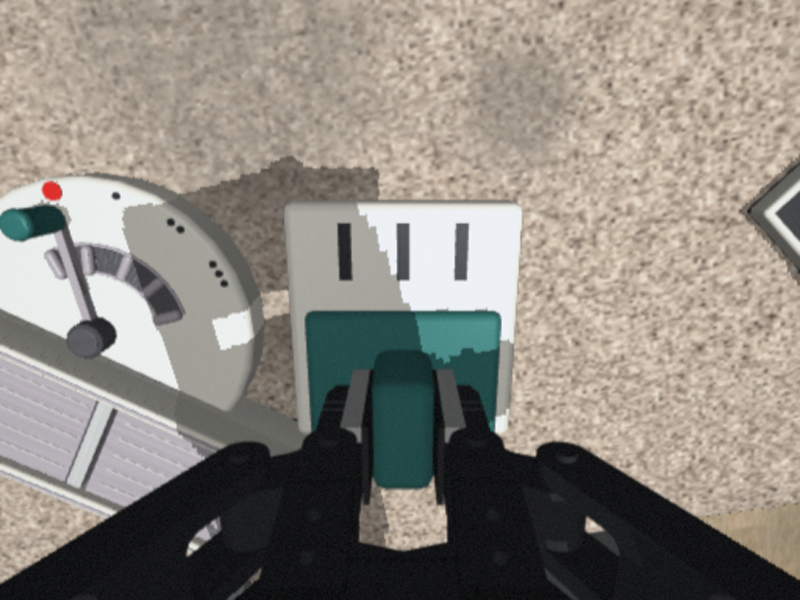

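Run:
```python
import cv2
from h import *
d=load("w19");k=.64
print(np.round(tool(d,[(286*k,204*k),(521*k,206*k),(403*k,201*k)],d["pos"][2]-.0286),4))
a=cv2.imread("pics/w5.png")
cv2.imwrite("pics/c13.png",cv2.resize(a[35:255,170:380],(573,600),interpolation=cv2.INTER_CUBIC))
w=load("w1");k1=155/547
p=onz(w,[(130+530*k1,55+190*k1),(130+475*k1,55+430*k1),(130+550*k1,55+195*k1),(130+518*k1,55+440*k1)],.07)
o=np.array([.4731,.3532]);th=.903;B=np.array([[np.cos(th),-np.sin(th)],[np.sin(th),np.cos(th)]])
print((p[:,:2]-o)@B)
```

```text
[[ 0.0594 -0.0352  0.0286]
 [ 0.0588  0.0354  0.0286]
 [ 0.0603 -0.0001  0.0286]]
[[-0.01194588  0.0385104 ]
 [-0.01046404 -0.03796616]
 [-0.00566979  0.03849014]
 [ 0.0038422  -0.03798839]]
```

View pics/c13.png

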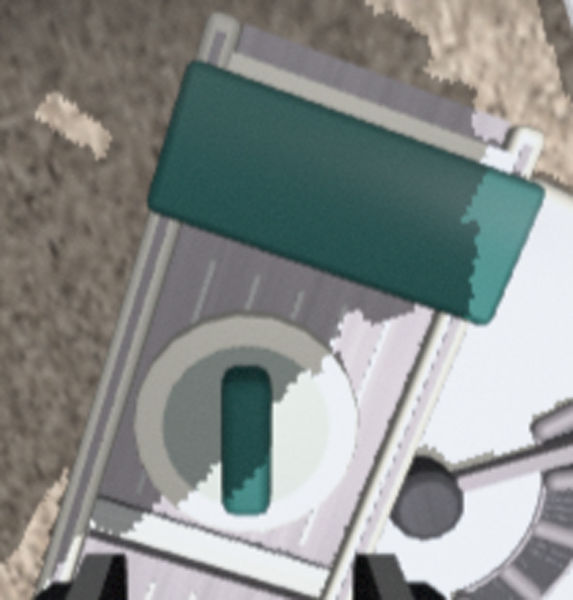

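Run:
```python
from h import *
d=load("w5");s=600/220
C=lambda x,y:(170+x/s,35+y/s)
L=onz(d,[C(225,18),C(167,215),C(110,400),C(62,560)],.078)[:,:2]
Rr=onz(d,[C(527,133),C(453,318),C(405,430),C(345,570)],.078)[:,:2]
print(L,Rr)
for q in(L,Rr):
    vx,vy,x0,y0=cv2.fitLine(q.astype(np.float32),cv2.DIST_L2,0,0,0).ravel();print(np.arctan2(vy,vx)%np.pi,x0,y0)
th=.9035;n=np.array([-np.sin(th),np.cos(th)]);print(L@n,Rr@n,"centre v",((L@n).mean()+(Rr@n).mean())/2)
u=np.array([np.cos(th),np.sin(th)]);print("rear ends",L[0]@u,Rr[0]@u)
w=load("w1");k=155/547;F=lambda x,y:(130+x*k,55+y*k)
l=onz(w,[F(75,57),F(300,113),F(535,170)],.078)[:,:2];r=onz(w,[F(35,355),F(300,410),F(540,463)],.078)[:,:2]
print("w1",l@n,r@n,((l@n).mean()+(r@n).mean())/2,[ang(q[0],q[2]) for q in(l,r)],"front",l[0]@u,r[0]@u)
print("o guess v",np.array([.4731,.3532])@n)
```

```text
[[0.52783961 0.49511848]
 [0.49493496 0.45241237]
 [0.45926873 0.40731727]
 [0.42495845 0.36330211]] [[0.59696547 0.43970724]
 [0.56385758 0.39675457]
 [0.54083133 0.36840498]
 [0.50941065 0.32972029]]
0.9073761 0.47675043 0.42953756
0.8979872 0.55276626 0.3836468
[-0.10820557 -0.10878833 -0.10868034 -0.10896912] [-0.19679581 -0.19737153 -0.19682902 -0.19608873] centre v -0.15271605592607618
rear ends 0.715575655559874 0.7148297956169747
w1 [-0.10873872 -0.10884533 -0.1085508 ] [-0.19729459 -0.19551526 -0.19487398] -0.15230311280119468 [0.9048789943617386, 0.9185794448195772] front 0.42144241251662656 0.42124465110346315
o guess v -0.15303603254979886
```

Emit:
move_arm:
  increments: "-0.0226 0.0216 -0.01 0.154;-0.0226 0.0216 -0.01 0.154;-0.0226 0.0216 -0.01 0.154;-0.0226 0.0216 -0.01 0.154;-0.0226 0.0216 -0.01 0.154;-0.0226 0.0216 -0.01 0.154;-0.0224 0.0213 -0.01 0.154;0 0 -0.02 0;0 0 -0.02 0;0 0 0 0;0 0 0 0;0 0 0 0"

```text
time: 41.48
position: [0.3966, 0.2561, 0.1513]
ee_rot: [3.141, -0.001, 0.904]
ft_force: [0.5, -0.5, -0.8]
gripper_width: 0.0172
```

Run:
```python
from h import *
d=look("w20")
```

```text
[0.3966 0.2561 0.1513] [ 3.1413e+00 -7.0000e-04  9.0370e-01]
```

View pics/w20b.png

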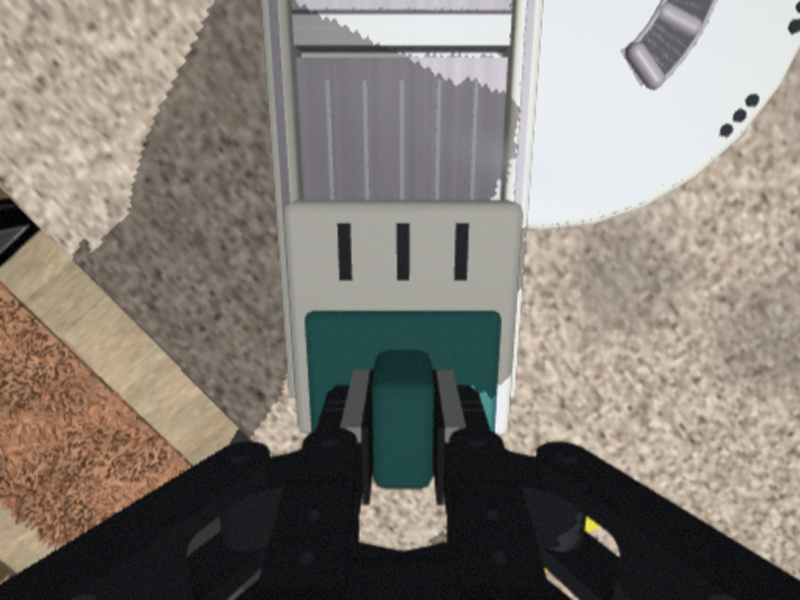

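Run:
```python
from h import *
cv2.imwrite("pics/c14.png",cv2.resize(cv2.imread("pics/w20.png")[0:140,160:360],(800,560),interpolation=cv2.INTER_CUBIC))
```

```text
(no output)
```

View pics/c14.png

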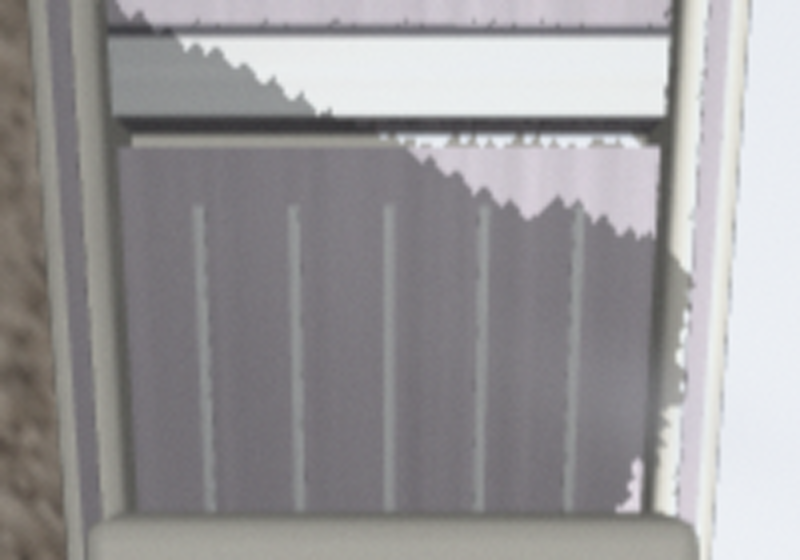

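Run:
```python
from h import *
d=load("w20")
print(np.round(tool(d,[(160+390/4,147/4),(160+390/4,500/4),(160+390/4,205/4),(160+118/4,150/4),(160+661/4,150/4)],.07),4))
```

```text
[[ 0.1082  0.0004  0.0813]
 [ 0.0577  0.0004  0.0813]
 [ 0.1004  0.0004  0.0813]
 [ 0.1078 -0.0393  0.0813]
 [ 0.1078  0.0399  0.0813]]
```

Emit:
move_arm:
  increments: "-0.0025 -0.0031 -0.015 0;0 0 -0.012 0;0 0 -0.008 0;0 0 -0.003 0;0 0 0 0;0 0 0 0"

```text
time: 42.28
position: [0.394, 0.2531, 0.1128]
ee_rot: [3.141, -0.0, 0.904]
ft_force: [0.3, -0.1, -0.1]
gripper_width: 0.0165
```

Emit:
move_arm:
  increments: "0 0 -0.001 0;0 0 0 0"

```text
time: 42.52
position: [0.394, 0.253, 0.1125]
ee_rot: [3.141, -0.001, 0.904]
ft_force: [-4.3, -2.8, 12.1]
gripper_width: 0.017
```

Emit:
move_arm:
  increments: "0 0 0.0005 0;0 0 0 0;0 0 0 0;0 0 0 0"
  jaw: 0.04

```text
time: 43.02
position: [0.3938, 0.2529, 0.1121]
ee_rot: [-3.142, 0.0, 0.904]
ft_force: [0.0, 0.6, -0.5]
gripper_width: 0.0401
```

Run:
```python
from h import *
d=look("w21")
```

```text
[0.3938 0.2529 0.1121] [-3.1416e+00  1.0000e-04  9.0370e-01]
```

View pics/w21b.png

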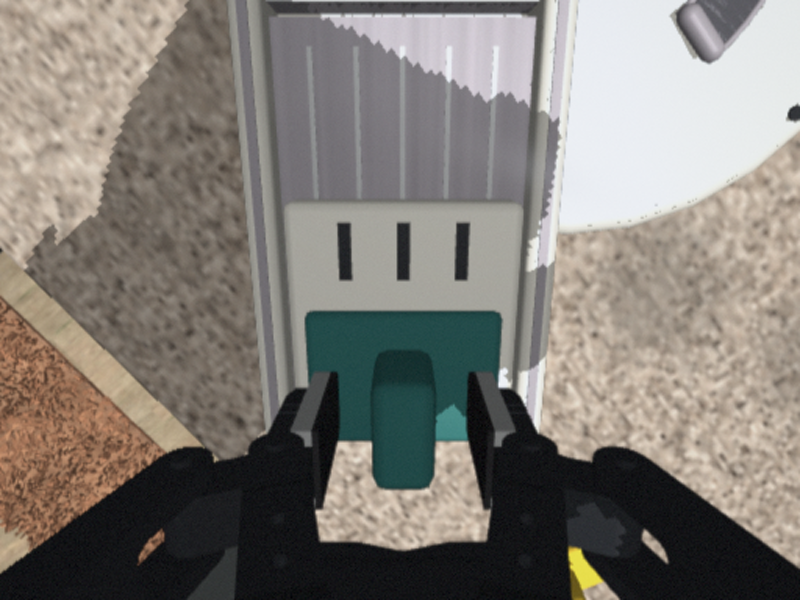

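Emit:
move_arm:
  increments: "0 0 0 0;0 0 0 0;0 0 0 0;0 0 0 0"
  jaw: 0.01
  newtons: 40

```text
time: 43.58
position: [0.3938, 0.253, 0.1123]
ee_rot: [3.142, -0.0, 0.904]
ft_force: [-0.3, -0.7, 3.2]
gripper_width: 0.0172
```

Emit:
move_arm:
  increments: "0.0105 0.0133 0 0;0.0105 0.0133 0 0;0.0105 0.0133 0 0;0.0105 0.0133 0 0;0.0105 0.0133 0 0;0.0105 0.0133 0 0;0.0105 0.0133 0 0;0.0105 0.0133 0 0;0 0 0 0"

```text
time: 44.7
position: [0.4786, 0.3602, 0.1123]
ee_rot: [3.141, -0.002, 0.904]
ft_force: [4.2, 4.5, 4.7]
gripper_width: 0.0172
```

Run:
```python
from h import *
d=look("w22")
```

```text
[0.4786 0.3602 0.1123] [ 3.1412e+00 -2.0000e-03  9.0410e-01]
```

View pics/w22b.png

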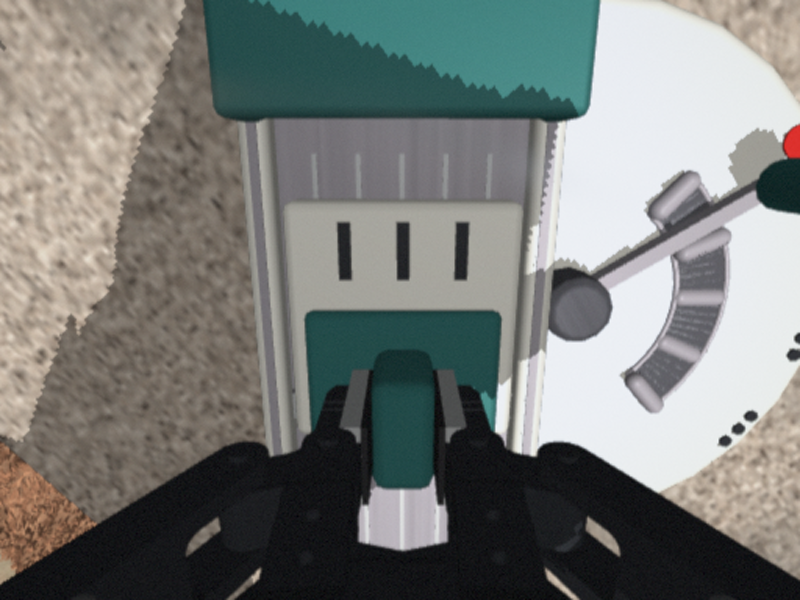

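Emit:
move_arm:
  increments: "0.0087 0.011 0 0;0.0087 0.011 0 0;0.0074 0.0094 0 0;0 0 0 0;0 0 0 0"

```text
time: 45.38
position: [0.5025, 0.3906, 0.1123]
ee_rot: [3.141, -0.001, 0.904]
ft_force: [1.6, 2.5, 2.3]
gripper_width: 0.0172
```

Emit:
move_arm:
  increments: "0.0019 0.0024 0 0;0.0012 0.0016 0 0;0 0 0 0"

```text
time: 45.75
position: [0.5051, 0.3938, 0.1123]
ee_rot: [-3.141, 0.002, 0.904]
ft_force: [-2.2, -3.9, 7.0]
gripper_width: 0.0175
```

Emit:
move_arm:
  increments: "0.0012 0.0016 0 0;0.0012 0.0016 0 0;0 0 0 0"

```text
time: 46.12
position: [0.5075, 0.397, 0.1123]
ee_rot: [-3.141, 0.002, 0.904]
ft_force: [-1.5, -3.7, 6.8]
gripper_width: 0.0172
```

Emit:
move_arm:
  increments: "0.0012 0.0016 0 0;0.0012 0.0016 0 0;0 0 0 0"

```text
time: 46.5
position: [0.5099, 0.4003, 0.1123]
ee_rot: [-3.141, 0.002, 0.904]
ft_force: [-2.9, -3.2, 7.2]
gripper_width: 0.0173
```

Emit:
move_arm:
  increments: "0.0012 0.0016 0 0;0 0 0 0;0 0 0 0"

```text
time: 46.88
position: [0.511, 0.4018, 0.1123]
ee_rot: [-3.141, 0.002, 0.904]
ft_force: [-2.5, -3.8, 7.0]
gripper_width: 0.0174
```

Emit:
move_arm:
  increments: "0.0012 0.0016 0 0;0 0 0 0;0 0 0 0"

```text
time: 47.25
position: [0.5123, 0.4034, 0.1123]
ee_rot: [-3.141, 0.002, 0.904]
ft_force: [-2.6, -3.7, 6.3]
gripper_width: 0.0174
```

Run:
```python
from h import *
d=look("w23")
```

```text
[0.5123 0.4034 0.1123] [-3.1414e+00  2.0000e-03  9.0380e-01]
```

View pics/w23b.png

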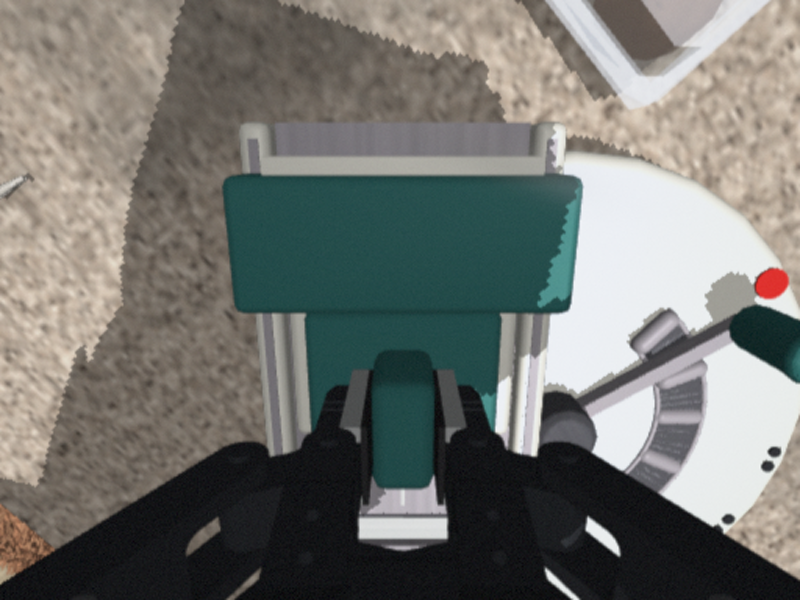

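Run:
```python
from h import *
d=load("w23");k=.64
print(np.round(tool(d,[(403*k,312*k),(403*k,178*k)],.097),4),np.round(tool(d,[(403*k,312*k)],.092),4), np.round(tool(d,[(403*k,158*k),(403*k,124*k)],.078),4))
```

```text
[[0.0295 0.0006 0.0152]
 [0.0675 0.0006 0.0151]] [[0.0279 0.0006 0.0202]] [[0.0725 0.0006 0.0341]
 [0.0823 0.0006 0.0341]]
```

Emit:
move_arm:
  increments: "0.0012 0.0016 0 0;0 0 0 0;0 0 0 0"

```text
time: 47.68
position: [0.513, 0.4044, 0.1123]
ee_rot: [-3.141, 0.004, 0.904]
ft_force: [-6.0, -8.1, 10.4]
gripper_width: 0.0166
```

Emit:
move_arm:
  increments: "0.0009 0.0012 0 0;0 0 0 0;0 0 0 0"

```text
time: 48.05
position: [0.513, 0.4044, 0.1123]
ee_rot: [-3.141, 0.008, 0.904]
ft_force: [-12.3, -16.2, 16.7]
gripper_width: 0.0174
```

Emit:
move_arm:
  increments: "-0.0009 -0.0012 0 0;0 0 0 0"

```text
time: 48.3
position: [0.513, 0.4044, 0.1123]
ee_rot: [-3.141, 0.004, 0.904]
ft_force: [-5.7, -8.0, 10.0]
gripper_width: 0.0171
```

Emit:
move_arm:
  increments: "0 0 0 0;0 0 0 0;0 0 0 0;0 0 0.03 0;0 0 0.05 0;-0.02 -0.02 0.05 0;-0.02 -0.02 0.05 0;-0.02 -0.02 0.03 0;0 0 0 0;0 0 0 0"
  jaw: 0.04

```text
time: 49.55
position: [0.4542, 0.3461, 0.3213]
ee_rot: [-3.141, 0.001, 0.904]
ft_force: [0.3, 0.1, -0.4]
gripper_width: 0.0399
```

Run:
```python
from h import *
d=look("w24")
```

```text
[0.4542 0.3461 0.3213] [-3.1413e+00  8.0000e-04  9.0380e-01]
```

View pics/w24b.png

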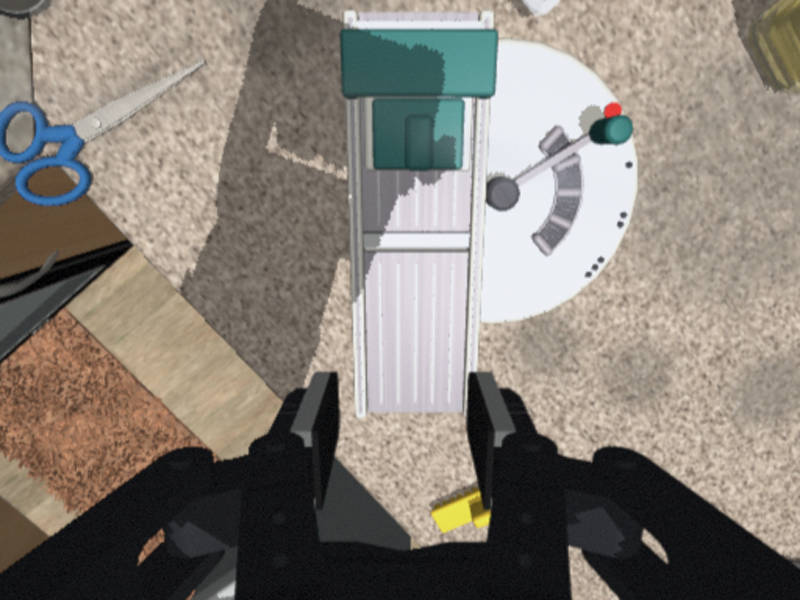

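Run:
```python
from h import *
for n in("top","side"):
    snap(n,n+"1"); 
cv2.imwrite("pics/top1b.png",cv2.resize(cv2.imread("pics/top1.png")[100:300,90:450],(800,444),interpolation=cv2.INTER_CUBIC))
cv2.imwrite("pics/side1b.png",cv2.resize(cv2.imread("pics/side1.png")[80:384,140:350],(414,600),interpolation=cv2.INTER_CUBIC))
```

```text
(no output)
```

View pics/top1b.png

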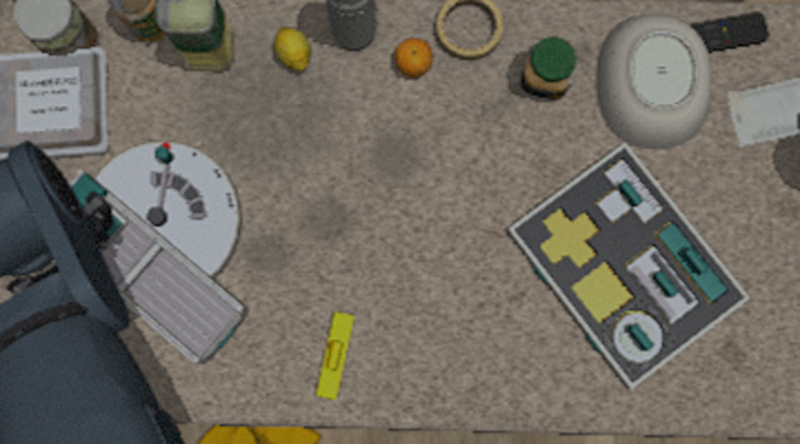

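View pics/side1b.png

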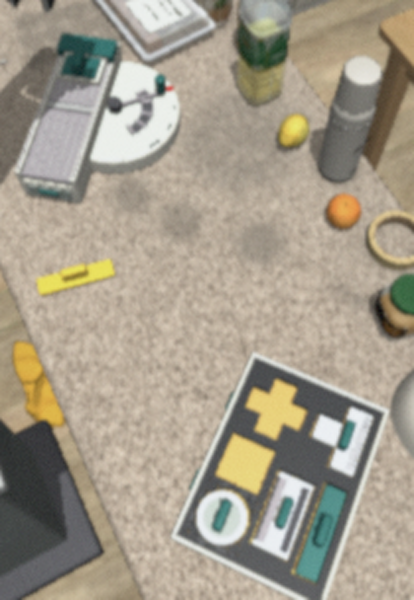

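Run:
```python
from h import *
w=load("w24");w2=load("w4");k=.64
print("knob top",tri(w,(618*k,128*k),w2,(403*k,343*k)))
from workcell import close_job
print(readout.state()["time"]); print(close_job())
```

```text
knob top (array([0.6188619 , 0.33049702, 0.10582197]), np.float64(0.001053654678260627))
49.7
the job is handed in; nothing more can be done
None
```

The slicer is set for storage and the job is handed in at about 50 s of the 210 s allowed. One last check disagreed: the knob height, covered under the lever.

- **Lever:** I lifted it 12 mm, swung it to the red-dotted notch and lowered it. On lowering it met about 6 N of resistance at its original height, and the pictures show the bar between the two red-notch teeth.
- **Disagreeing check:** a last-second triangulation from two wrist pictures put the top of the lever knob at z = 106 mm, where about 83 mm was expected. That is 23 mm up, more than the lever's 18 mm of travel, so I took it as a bad pixel match rather than a raised lever. I handed in without resolving it.
- **Accessories:** the round pusher, slicing cassette, julienne comb and cleaning brush are each in their own cut-out, and the last top and side pictures show them there. I saw no crinkle cassette or quartering cutter, and their two cut-outs are empty.
- **Food guard:** after the lever was done and the deck clear, I set it flat on the front deck and slid it toe first under the bridge. It met a hard stop, with about 20 N of push and no further motion, and the bridge edge was where it should be for fully home.

The yellow look-alike brush, the fruit and the honey jar were not touched.

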